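# Tray up the repaired console's parts

## Robot

A 6-joint arm with a two-finger parallel gripper is mounted at the origin on the work surface. World frame = base frame: x ahead of the robot, y to its left, z up, the work surface at z = 0. Lengths are in mm, angles in rad, forces in N, time in s.
With the tool pointing down it reaches from about 275 to 850 mm from the base axis. Payload 5.2 kg.
Tool frame: the origin (TCP) lies between the finger pads; the fingertips stand 22 mm ahead of it and the grasp point (between the pads) lies 3 mm ahead of it (arm.tips_ahead is the distance from the TCP to the fingertips, in mm); z points along the fingers, y is the line along which they close (so a half turn about z gives the same grasp; the last joint's range is limited). The gripper opens to 85 mm and grips with 20 to 120 N. Pads are 22 mm wide; open, the fingers measure 114 mm over their backs; the gripper's body (76 mm by 85 mm) begins 54 mm behind the grasp point. The pads swing forward as they close: fully open they stand 13 mm farther back than shut.
Start: joints at [1.121, 0.259, 1.535, -0, 1.348, -0.203], TCP at [134.344, 533.345, 233.21] pointing down, gripper open.
Joint ranges: [-3.14, 3.14], [-0.91, 2.08], [0.19, 2.58], [-1.22, 4.36], [0.22, 2.71], [-3.12, 3.12]. Speed limits (rad/s): [2.57, 2.57, 3.14, 3.14, 3.14, 3.14].

## Interface

Orientations are given as a unit quaternion [w, x, y, z].
In Python, from rig import arm gives the robot as it stands. The module is installed in compiled form; this text tells all that it offers.
- The arm moves only by the tool apply_moves, never from a script. Its argument "steps" is a list of rows, each an object with "xyz": the shift along the tool's x, y, z each as a share of 750 mm, from -1 to 1, a list of three; "rotation": the turn, a rotation vector about the tool's x, y, z each as a share of pi/2 rad, from -1 to 1, a list of three; "hand": the opening, from -1 (shut) to 1 (fully open). A call has 1 to 10 rows; each row is the pose to reach, as a shift and turn from the pose commanded when the call began, along the tool's axes at that moment; what a row does not reach only later rows make up. A row lasts 1/8 s, in which the tool goes at most 62.5 mm and 10.7 degrees, less where a joint would pass 70% of its speed; a pose out of reach is approached as far as the arm can. A call with a number of a shift or a turn outside -1 to 1 is refused whole. A call with a gripper value outside its range is refused whole. The fingers move at their own pace and stop on an object; "squeeze" is the grip in N (left out, the last holds). Time passes only in rows, so rows that repeat a pose let the fingers close. It gives the time, the measured TCP pose, the force, the opening and the grip force at its end, in the units of the state.
- arm.state(): the state, without advancing time (a new reading comes with each control period).
- arm.grab_frame(name): name is "scene" or "top" or "wrist"; returns the picture (480x640x3 uint8, blue, green, red); there is no depth.
- arm.camera_params(name): a dict with "intrinsics" (3x3 intrinsics, pixels), "position" and "rotation" of the camera in the world. Camera axes: x right, y down, z forward; pixel columns grow to the right and rows downward; lengths in mm; the calibration is good to about 2 mm. A picture is of the moment at which its call begins: read the wrist's pose just before it. camera_params takes no time and is no camera call; for the wrist camera it gives the pose at the moment of the call.
- arm.finish_job(): hands the job in; it is judged then, once.
The state is a dict: "t": time; "q": joint angles; "qvel": joint speeds; "joint_efforts": joint torques, N m; "ee_pos": TCP position; "orientation": TCP orientation; "wrist_force": force on the tool from outside, world axes, zero at the start; "wrist_torque": the same for the moment, N m; "grip_width": opening from 0.0 (shut) to 1.0 (fully open); "gripper_force": force on a finger pad.
Only numpy, scipy, OpenCV 4.12 (cv2) and the standard library are available. Lean on these libraries where they do the work, as an engineer would, in place of code of your own. Each camera call takes 0.05 s, during which the arm holds its last target. There are 200 camera calls.

## Task

Gather the sound parts of the repaired handheld console into the grey sorting tray, each lying flat in the bay of its own size: the green board in the largest bay (lift it straight up off the jig's pins, without tilting it), the black battery in the long narrow bay, the black fan in the square bay, and the thumbstick with its black cap, standing cap up, in the small empty bay beside the screws. Set each down, do not drop it. Leave the scrap where it lies (the swollen silver battery, the white fan with missing blades, the thumbstick without a cap) and do not disturb the little bottle.

Things in the scene. Friction and masses are not known exactly. Their poses are not given: they have to be found in the camera images.
- tray: Fixed grey sorting tray, 176 (x) x 198 (y) mm. Origin: centre of underside. Floor 3 mm, walls 4 mm thick, tops 9 mm up. Bays, inside x by y mm at (x, y) of bay centre: largest 90 x 124 at (-39, -33), for the board; long narrow 90 x 62 at (-39, 64), battery; square 74 x 74 at (47, 58), fan; small empty 74 x 50 at (47, -8), thumbstick; 74 x 58 at (47, -66) holds screws.
- jig: Fixed aluminium board jig, plate 90 (x) x 150 (y) x 8 mm. Origin: centre of underside. Four brass standoffs (10 mm across) at (+-22, +-42) mm rise to 16 mm above the bench and carry the board; on two of them, at (22, 42) and (-22, -42), steel locating pins 4 mm thick rise on to 26 mm.
- board: Green circuit board 60 (x) x 100 (y) x 2.4 mm, 80 g, on the jig's standoffs in line with the jig, pins through 5.5 mm holes at (22, 42), (-22, -42). Origin: centre of underside. Grip its central finned heatsink, 36 x 36 mm, 2.4 to 14.4 mm above the origin, closing along x or y; its other parts are under 8 mm high. In the tray its length lies along the tray's y, either way round.
- battery: Sound battery: black block 70 (x) x 38 (y) x 14 mm with a small white label and an orange band at its +x end, about 90 g. Origin: centre of its underside; z up. Goes in the tray lengthways along the tray's x, label up, either way round.
- fan: Sound blower fan: black square 50 x 50 x 15 mm with a full white rotor on top, about 45 g. Origin: centre of its underside; z up. 
- stick: Sound thumbstick: steel base 26 x 26 x 14 mm with a black mushroom cap 19 mm across above it, overall 26 mm high, about 25 g. Origin: centre of its underside; z up. 
- swollen_battery: Scrap, leave: silver battery 70 (x) x 38 (y) x 14 mm, bulging at the top to 18 mm, yellow band. Origin: centre of its underside; z up. 
- broken_fan: Scrap, leave: white fan 50 x 50 x 15 mm with only two blades left on a dark disc. Origin: centre of its underside; z up. 
- bare_stick: Scrap, leave: thumbstick of steel base 26 x 26 x 14 mm with a bare white pin 6 mm thick instead of a cap, 22 mm high. Origin: centre of its underside; z up. 
- bottle: Bystander: little clear bottle with red cap, 44 mm across, 85 mm high, standing beyond the parts. Origin: centre of its underside; z up. 
Things that resemble listed ones, but are neither listed nor needed, are in the scene too. What is shaped like the fan but blue or turquoise is not meant.

How it is judged:
By the outcome, as a careful person would: the job done as asked, in the order asked, and still so for the second after the job is handed in, with the robot touching nothing.
It also fails if it takes over 106 s, if anything falls off the work surface, if the arm or the gripper's body presses on something with over 40 N, if the wrist force passes 120 N, or if a joint passes its speed limit or range.

## Working session

There is one attempt and no reset: what is moved stays moved. The work goes in short steps, Python scripts to look and compute and a tool call to move; the robot and the scene stay as the last step left them, time stands still between calls to the robot, and variables do not carry over. Pictures are saved under pics/ and viewed, at most 14 in all, crops included, and the job is handed in when it is done.

Besides the shell and the picture viewer there is one more tool, called after "Request:" as a command line: name --argument value ..., lists and objects as JSON in quotes. apply_moves: Moves the arm, as the interface text tells. Shift numbers are shares of 750 mm and turn numbers shares of pi/2 rad, none past 1 either way. Its arguments: {"type":"object","properties":{"steps":{"type":"array"},"squeeze":{"type":"number"}},"required":["steps"]}

```bash
mkdir -p pics
python3 - <<'E'
from rig import arm
import cv2
for n in("scene","top"):
    cv2.imwrite(f"pics/{n}0.png",arm.grab_frame(n)); p=arm.camera_params(n); print(n,p)
print(arm.state(), arm.tips_ahead)
E
```

```text
scene {'intrinsics': array([[510.25821345,   0.        , 317.36817449],
       [  0.        , 510.25821345, 236.31414691],
       [  0.        ,   0.        ,   1.        ]]), 'position': array([ 868.58222228, -432.19697758,  647.88136361]), 'rotation': array([-0.35020841,  0.88007592,  0.29574878, -0.12390762])}
top {'intrinsics': array([[552.26686842,   0.        , 317.22723283],
       [  0.        , 552.26686842, 246.84416066],
       [  0.        ,   0.        ,   1.        ]]), 'position': array([482.76153113,   2.27611854, 911.71788965]), 'rotation': array([-0.01495002,  0.71403641, -0.69964089,  0.02076379])}
{'t': 0.1, 'q': array([ 1.12120213e+00,  2.59279617e-01,  1.53598744e+00,  5.50224593e-06,
        1.34800333e+00, -2.02775496e-01]), 'qvel': array([ 0.00101122, -0.00112442, -0.0021518 , -0.00011992, -0.00027794,
        0.0002193 ]), 'joint_efforts': array([ 1.95471941e-03, -4.46971393e+01, -2.91250491e+01, -3.90627847e-04,
        6.27945861e-03, -1.44148902e-05]), 'ee_pos': array([134.12654681, 532.90235501, 232.4471761 ]), 'orientation': array([-2.71340093e-04,  1.23096902e-01,  9.92394301e-01, -7.93774257e-04]), 'wrist_force': array([ 0.05001429,  0.37296999, -0.23002245]), 'wrist_torque': array([ 0.0081152 ,  0.00426261, -0.02937333]), 'gripper_force': 0.0, 'grip_width': 0.9976073516564963} 22.0
```

View pics/top0.png

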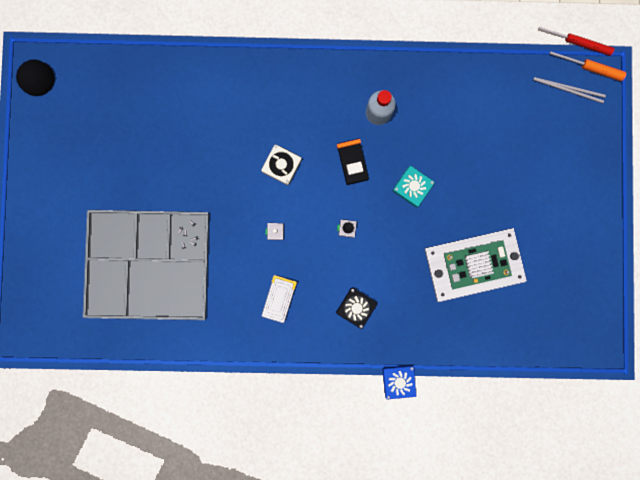

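View pics/scene0.png

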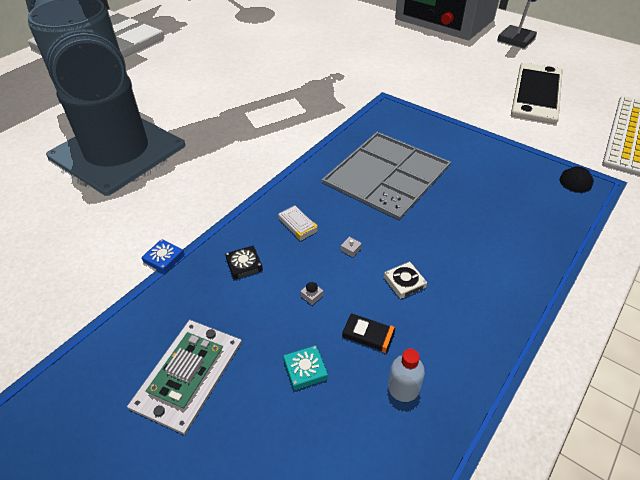

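```bash
cat > h.py <<'E'
from rig import arm
import cv2, numpy as np
from scipy.spatial.transform import Rotation as R
def cast(p,uv,z):
    uv=np.asarray(uv,float).reshape(-1,2)
    q=np.asarray(p["rotation"]); M=R.from_quat(q,scalar_first=True).as_matrix()
    d=np.c_[uv,np.ones(len(uv))]@np.linalg.inv(p["intrinsics"]).T@M.T
    c=np.asarray(p["position"]); return (c+d*((z-c[2])/d[:,2])[:,None])[:,:2]
def rect(p,cnt,z):
    (c,s,a)=cv2.minAreaRect(cast(p,cnt,z).astype(np.float32))
    return np.round(c,1),np.round(s,1),round(a,1)
def comps(mask,lo=60):
    return [c for c in cv2.findContours(mask,cv2.RETR_EXTERNAL,cv2.CHAIN_APPROX_NONE)[0] if cv2.contourArea(c)>lo]
def cloth(im):
    h=cv2.cvtColor(im,cv2.COLOR_BGR2HSV)
    return cv2.inRange(h,(102,150,70),(115,255,255))
E
python3 - <<'E'
from h import *
im=cv2.imread("pics/top0.png"); p=arm.camera_params("top")
m=cv2.bitwise_not(cloth(im)); m[:60]=0; m[355:]=0; m[:,:15]=0; m[:,620:]=0
for c in comps(m):
    x=c.reshape(-1,2).mean(0).round()
    print(x,cv2.contourArea(c),[rect(p,c,z) for z in (4,7,8)])
print(im[270,480],im[265,470],im[200,60])
E
```

```text
[356. 308.] 895.0 [(array([430.7, -70.8]), array([50.3, 50.6]), 59.2), (array([430.9, -70.5]), array([50.2, 50.5]), 59.2), (array([431. , -70.4]), array([50.1, 50.4]), 59.2)]
[279. 298.] 1043.5 [(array([442.7,  56.8]), array([41.7, 72.7]), 74.1), (array([442.8,  56.7]), array([41.6, 72.5]), 74.1), (array([442.9,  56.6]), array([41.5, 72.4]), 74.1)]
[475. 265.] 5066.5 [(array([ 504.9, -265.7]), array([ 92.6, 153.2]), 14.0), (array([ 504.8, -264.8]), array([ 92.3, 152.7]), 14.0), (array([ 504.8, -264.5]), array([ 92.2, 152.5]), 14.0)]
[275. 231.] 268.5 [(array([553.4,  67. ]), array([26.4, 29.7]), 1.2), (array([553.2,  66.8]), array([26.3, 29.6]), 1.2), (array([553.1,  66.7]), array([26.3, 29.5]), 1.2)]
[347. 228.] 275.5 [(array([561., -52.]), array([31.5, 28.3]), 83.8), (array([560.7, -51.8]), array([31.4, 28.2]), 83.8), (array([560.6, -51.7]), array([31.4, 28.2]), 83.8)]
[146. 265.] 13208.0 [(array([494.2, 275.4]), array([178.1, 202.2]), 0.1), (array([494.1, 274.5]), array([177.5, 201.6]), 0.1), (array([494.1, 274.2]), array([177.3, 201.3]), 0.1)]
[413. 186.] 933.5 [(array([ 633.1, -
[... 557 characters left out ...]
, 75.2), (array([ 763.9, -105.2]), array([46.1, 60.8]), 75.2), (array([ 763.6, -105.1]), array([46.1, 60.7]), 75.2)]
[573.  90.] 415.5 [(array([ 800.9, -420.5]), array([124.7,  16.6]), 77.0), (array([ 799.8, -419.1]), array([124.2,  16.6]), 77.0), (array([ 799.5, -418.6]), array([124.1,  16.5]), 77.0)]
[596.  68.] 440.0 [(array([ 841.4, -464.9]), array([92.1, 20.2]), 72.5), (array([ 840.2, -463.3]), array([91.8, 20.1]), 72.5), (array([ 839.8, -462.8]), array([91.7, 20.1]), 72.5)]
[35. 77.] 1037.0 [(array([801.6, 470.1]), array([63.5, 58.6]), 47.5), (array([800.6, 468.6]), array([63.3, 58.5]), 47.5), (array([800.2, 468.1]), array([63.2, 58.4]), 47.5)]
[190 186 193] [186 183 189] [158  85  39]
```

```bash
cat >> h.py <<'E'
def plan(*pts):
    """pts: (x,y,z,angle deg of closing line); prints shares from the current pose"""
    s=arm.state(); A=R.from_quat(s["orientation"],scalar_first=True); M=A.as_matrix(); prev=s["ee_pos"]
    print("t",s["t"],"pos",s["ee_pos"].round(1),"closing",np.degrees(np.arctan2(M[1,1],M[0,1])).round(1),"F",s["wrist_force"].round(1),"grip",round(s["grip_width"],3),round(s["gripper_force"],1))
    for x,y,z,a in pts:
        best=None
        for k in (a,a+180):
            r=np.radians(k); ty=np.array([np.cos(r),np.sin(r),0]); tz=np.array([0,0,-1.]); B=np.c_[np.cross(ty,tz),ty,tz]
            v=(A.inv()*R.from_matrix(B)).as_rotvec()
            if best is None or np.linalg.norm(v)<np.linalg.norm(best): best=v
        d=M.T@(np.array([x,y,z])-s["ee_pos"])
        print((d/750).round(4).tolist(),(best/(np.pi/2)).round(4).tolist(),"rows",round(np.linalg.norm(np.array([x,y,z])-prev)/62.5,1),"turn rows",round(np.degrees(np.linalg.norm(best))/10.7,1)); prev=np.array([x,y,z])
E
python3 -c "
from h import *
plan((320,133,215,90),(505,-266,200,104))"
```

```text
t 0.1 pos [134.1 532.9 232.4] closing 75.9 F [ 0.1  0.4 -0.2] grip 0.998 0.0
[-0.3706, -0.4565, 0.0239] [-0.001, -0.0003, -0.1571] rows 7.1 turn rows 1.3
[-0.7398, -0.912, 0.0445] [-0.001, -0.0005, -0.3127] rows 7.0 turn rows 2.6
```

Request:
apply_moves --steps '[{"xyz": [-0.74, -0.912, 0.044], "rotation": [-0.001, -0.0005, -0.313], "hand": 1}, {"xyz": [-0.74, -0.912, 0.044], "rotation": [-0.001, -0.0005, -0.313], "hand": 1}, {"xyz": [-0.74, -0.912, 0.044], "rotation": [-0.001, -0.0005, -0.313], "hand": 1}, {"xyz": [-0.74, -0.912, 0.044], "rotation": [-0.001, -0.0005, -0.313], "hand": 1}, {"xyz": [-0.74, -0.912, 0.044], "rotation": [-0.001, -0.0005, -0.313], "hand": 1}, {"xyz": [-0.74, -0.912, 0.044], "rotation": [-0.001, -0.0005, -0.313], "hand": 1}, {"xyz": [-0.74, -0.912, 0.044], "rotation": [-0.001, -0.0005, -0.313], "hand": 1}, {"xyz": [-0.74, -0.912, 0.044], "rotation": [-0.001, -0.0005, -0.313], "hand": 1}, {"xyz": [-0.74, -0.912, 0.044], "rotation": [-0.001, -0.0005, -0.313], "hand": 1}, {"xyz": [-0.74, -0.912, 0.044], "rotation": [-0.001, -0.0005, -0.313], "hand": 1}]'

```text
t: 1.35
ee_pos: [394.8, -28.2, 210.1]
orientation: [0.001, -0.122, 0.993, 0.001]
wrist_force: [0.6, 1.4, 0.2]
grip_width: 1.001
gripper_force: 0.0
```

```bash
python3 -c "
from h import *
plan((505,-266,200,104))"
```

```text
t 1.35 pos [394.8 -28.2 210.1] closing 104.0 F [0.6 1.4 0.2] grip 1.001 0.0
[-0.066, -0.3432, 0.0131] [0.0009, 0.001, -0.0002] rows 4.2 turn rows 0.0
```

Request:
apply_moves --steps '[{"xyz": [-0.066, -0.343, 0.013], "rotation": [0, 0, 0], "hand": 1}, {"xyz": [-0.066, -0.343, 0.013], "rotation": [0, 0, 0], "hand": 1}, {"xyz": [-0.066, -0.343, 0.013], "rotation": [0, 0, 0], "hand": 1}, {"xyz": [-0.066, -0.343, 0.013], "rotation": [0, 0, 0], "hand": 1}, {"xyz": [-0.066, -0.343, 0.013], "rotation": [0, 0, 0], "hand": 1}, {"xyz": [-0.066, -0.343, 0.013], "rotation": [0, 0, 0], "hand": 1}, {"xyz": [-0.066, -0.343, 0.013], "rotation": [0, 0, 0], "hand": 1}, {"xyz": [-0.066, -0.343, 0.013], "rotation": [0, 0, 0], "hand": 1}]'

```text
t: 2.35
ee_pos: [504.5, -262.1, 200.6]
orientation: [0.001, -0.123, 0.992, 0.001]
wrist_force: [-0.0, 1.2, 0.0]
grip_width: 1.0
gripper_force: 0.0
```

```bash
python3 -c "
from h import *
plan((505,-266,200,104)); p=arm.camera_params('wrist'); print(p); cv2.imwrite('pics/w1.png',arm.grab_frame('wrist'))
import pickle; pickle.dump(p,open('w1.pkl','wb'))"
```

```text
t 2.35 pos [ 504.5 -262.1  200.6] closing 104.1 F [-0.   1.2  0. ] grip 1.0 0.0
[0.0007, -0.0052, 0.0008] [0.0008, 0.0008, 0.0013] rows 0.1 turn rows 0.0
{'intrinsics': array([[401.14073672,   0.        , 325.27813407],
       [  0.        , 401.14073672, 242.46917748],
       [  0.        ,   0.        ,   1.        ]]), 'position': array([ 426.35267105, -282.12585318,  341.54906884]), 'rotation': array([0.09883804, 0.60710046, 0.77818094, 0.12686409])}
```

View pics/w1.png

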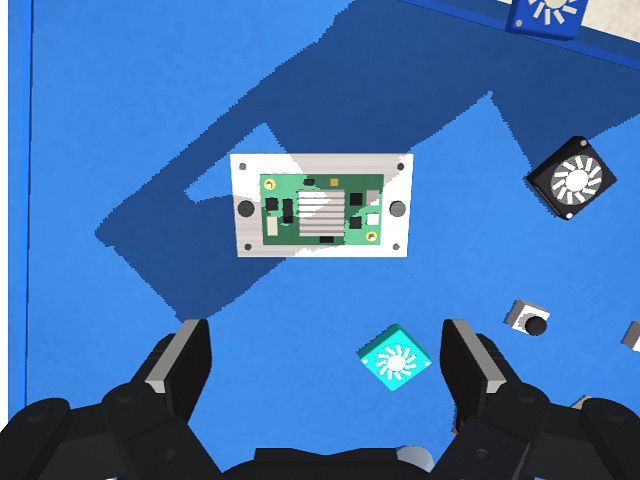

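Run:
```python
from h import *
import pickle
for n,p in(("w1",pickle.load(open("w1.pkl","rb"))),("top0",arm.camera_params("top"))):
    im=cv2.imread(f"pics/{n}.png"); h=cv2.cvtColor(im,cv2.COLOR_BGR2HSV)
    g=cv2.inRange(h,(50,80,40),(88,255,255))
    cs=[c for c in comps(g,300)]
    for c in cs:
        k=c.reshape(-1,2); print(n,k.mean(0).round(),rect(p,c,18.4),rect(p,c,17))
    m=cv2.bitwise_not(cloth(im))
    x0,x1,y0,y1=(296,348,186,242) if n=="w1" else (464,496,246,284)
    S=np.zeros_like(g); S[y0:y1,x0:x1]=cv2.inRange(h,(0,0,120),(180,45,255))[y0:y1,x0:x1]
    S=cv2.morphologyEx(S,cv2.MORPH_CLOSE,np.ones((5,5)))
    for c in comps(S,150): print(" sink",cv2.boundingRect(c),rect(p,c,30.4))
    if n=="w1": print(" jig centre check holes", cast(p,[(268.5,184),(371.5,236.5)],18.4).round(1))
print(arm.state()["q"].round(2))
```

```text
w1 [393. 342.] (array([ 609.6, -170.3]), array([36.7, 64.9]), 15.1) (array([ 610.4, -169.8]), array([36.9, 65.2]), 15.1)
w1 [321. 209.] (array([ 504.6, -265.9]), array([59.4, 99.2]), 14.1) (array([ 505. , -265.8]), array([59.7, 99.7]), 14.1)
 sink (298, 189, 47, 47) (array([ 503.7, -266.1]), array([37.7, 36.7]), 14.1)
 jig centre check holes [[ 494.  -312.5]
 [ 516.6 -219.1]]
top0 [479. 264.] (array([ 505.1, -264.6]), array([58.3, 98.5]), 14.0) (array([ 505.1, -265.1]), array([58.4, 98.7]), 14.0)
 sink (465, 251, 29, 27) (array([ 504.6, -263.4]), array([37.2, 39.3]), 14.1)
[-0.68  0.32  1.54  0.    1.29 -2.49]
```

```bash
python3 -c "
from h import *
plan((504.6,-265.7,47.5,104.1))"
```

```text
t 2.4 pos [ 504.7 -262.3  200.7] closing 104.1 F [1.  1.  0.1] grip 0.999 0.0
[0.0015, -0.0045, 0.2042] [0.0007, 0.0009, 0.0001] rows 2.5 turn rows 0.0
```

Request:
apply_moves --steps '[{"xyz": [0.0015, -0.0045, 0.05], "rotation": [0.0007, 0.0009, 0], "hand": 0.3}, {"xyz": [0.0015, -0.0045, 0.1], "rotation": [0.0007, 0.0009, 0], "hand": 0.3}, {"xyz": [0.0015, -0.0045, 0.15], "rotation": [0.0007, 0.0009, 0], "hand": 0.3}, {"xyz": [0.0015, -0.0045, 0.18], "rotation": [0.0007, 0.0009, 0], "hand": 0.3}, {"xyz": [0.0015, -0.0045, 0.198], "rotation": [0.0007, 0.0009, 0], "hand": 0.3}, {"xyz": [0.0015, -0.0045, 0.198], "rotation": [0.0007, 0.0009, 0], "hand": 0.3}, {"xyz": [0.0015, -0.0045, 0.198], "rotation": [0.0007, 0.0009, 0], "hand": 0.3}]'

```text
t: 3.28
ee_pos: [505.4, -267.4, 52.8]
orientation: [0.001, -0.122, 0.992, -0.001]
wrist_force: [0.3, -0.7, -0.2]
grip_width: 0.648
gripper_force: 0.0
```

```bash
python3 -c "
from h import *
plan((504.6,-265.7,47.5,104.1)); cv2.imwrite('pics/w2.png',arm.grab_frame('wrist'))"
```

```text
t 3.275 pos [ 505.4 -267.4   52.8] closing 104.0 F [ 0.3 -0.7 -0.2] grip 0.648 0.0
[0.0005, 0.0024, 0.0071] [-0.0009, 0.0006, -0.0006] rows 0.1 turn rows 0.0
```

View pics/w2.png

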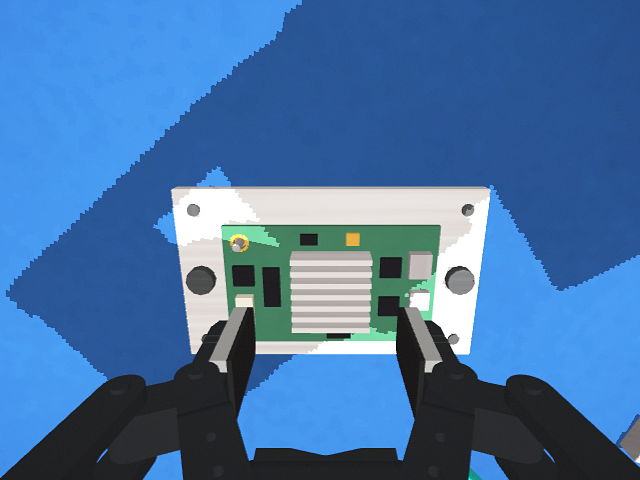

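Request:
apply_moves --steps '[{"xyz": [0.0005, 0.0024, 0.0071], "rotation": [0, 0, 0], "hand": 0.2}, {"xyz": [0.0005, 0.0024, 0.0071], "rotation": [0, 0, 0], "hand": 0.2}, {"xyz": [0.0005, 0.0024, 0.0071], "rotation": [0, 0, 0], "hand": 0.2}, {"xyz": [0.0005, 0.0024, 0.0071], "rotation": [0, 0, 0], "hand": 0.2}]'

```text
t: 3.82
ee_pos: [503.9, -265.4, 46.4]
orientation: [-0.0, -0.122, 0.993, 0.0]
wrist_force: [-0.4, 0.6, 0.2]
grip_width: 0.604
gripper_force: 0.0
```

```bash
python3 -c "
from h import *
plan((504.6,-265.7,47.5,104.1)); p=arm.camera_params('wrist');im=arm.grab_frame('wrist');cv2.imwrite('pics/w3.png',im)
h=cv2.cvtColor(im,cv2.COLOR_BGR2HSV)
for c in comps(cv2.inRange(h,(50,80,40),(88,255,255)),1500): print(rect(p,c,18.4),cv2.boundingRect(c))
S=cv2.morphologyEx(cv2.inRange(h,(0,0,110),(180,45,255)),cv2.MORPH_CLOSE,np.ones((5,5)));
for c in comps(S,1500): print(rect(p,c,30.4),cv2.boundingRect(c))
"
```

```text
t 3.825 pos [ 503.9 -265.4   46.4] closing 104.0 F [-0.4  0.6  0.2] grip 0.604 0.0
[-0.0008, -0.0006, -0.0015] [0.0001, -0.0001, -0.0008] rows 0.0 turn rows 0.0
(array([ 504.5, -265.7]), array([60.1, 99.7]), 14.0) (213, 231, 226, 119)
(array([ 529.6, -259.3]), array([ 6.4, 60.9]), 14.0) (259, 350, 134, 13)
(array([ 502.9, -266. ]), array([40.4, 36.3]), 14.0) (283, 258, 86, 85)
(array([ 496.4, -267.7]), array([ 83.5, 131.1]), 14.0) (161, 191, 329, 180)
```

View pics/w3.png

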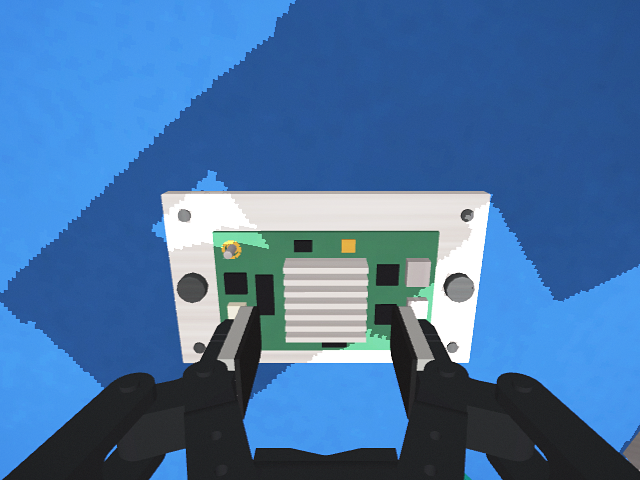

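Request:
apply_moves --steps '[{"xyz": [0, 0, 0], "rotation": [0, 0, 0], "hand": -0.5}, {"xyz": [0, 0, 0], "rotation": [0, 0, 0], "hand": -0.5}, {"xyz": [0, 0, 0], "rotation": [0, 0, 0], "hand": -0.5}, {"xyz": [0, 0, 0], "rotation": [0, 0, 0], "hand": -0.5}, {"xyz": [0, 0, 0], "rotation": [0, 0, 0], "hand": -0.5}, {"xyz": [0, 0, 0], "rotation": [0, 0, 0], "hand": -0.5}]' --squeeze 30

```text
t: 4.62
ee_pos: [503.9, -265.3, 46.3]
orientation: [-0.0, -0.122, 0.993, 0.0]
wrist_force: [-0.4, 0.8, -0.3]
grip_width: 0.248
gripper_force: 0.0
```

```bash
python3 -c "
from h import *
print(arm.state()['gripper_force']); a=arm.grab_frame('wrist')[200:440,150:500]; b=cv2.resize(arm.grab_frame('scene')[250:450,60:300],(430,358)); c=np.zeros((360,790,3),np.uint8); c[:240,:350]=a; c[:358,355:785]=b; cv2.imwrite('pics/c1.png',c); plan()"
```

```text
0.0
t 4.725 pos [ 503.9 -265.3   46.3] closing 104.0 F [-0.6  0.3  0. ] grip 0.249 0.0
```

View pics/c1.png

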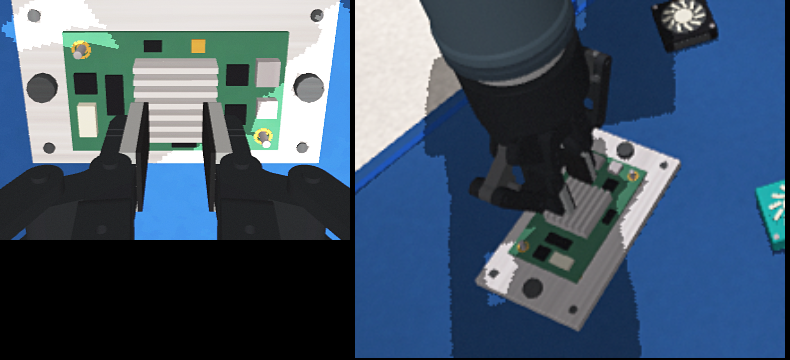

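Run:
```python
from h import *
p=arm.camera_params("wrist"); s=arm.state()
A=R.from_quat(s["orientation"],scalar_first=True).as_matrix(); M=R.from_quat(p["rotation"],scalar_first=True).as_matrix()
print("cam in tool",A.T@(p["position"]-s["ee_pos"]),"cam z in tool",A.T@M[:,2])
for x in(-11,11):
  for z in range(-6,25,4):
    uv=[]
    for y in(-10.6,10.6):
        c=M.T@(s["ee_pos"]+A@np.array([x,y,z])-p["position"]); q=p["intrinsics"]@c; uv+=(q[:2]/q[2]).round().tolist()
    print(x,z,uv)
```

```text
cam in tool [  80.53324987   -0.15437157 -141.04391823] cam z in tool [-0.31621818 -0.00125415  0.94868566]
-11 -6 [299.0, 355.0, 353.0, 355.0]
-11 -2 [300.0, 349.0, 353.0, 349.0]
-11 2 [300.0, 344.0, 352.0, 344.0]
-11 6 [301.0, 339.0, 351.0, 339.0]
-11 10 [301.0, 333.0, 351.0, 333.0]
-11 14 [302.0, 329.0, 350.0, 329.0]
-11 18 [303.0, 324.0, 350.0, 324.0]
-11 22 [303.0, 320.0, 349.0, 320.0]
11 -6 [298.0, 305.0, 355.0, 305.0]
11 -2 [299.0, 300.0, 354.0, 300.0]
11 2 [299.0, 295.0, 353.0, 295.0]
11 6 [300.0, 291.0, 353.0, 291.0]
11 10 [300.0, 287.0, 352.0, 287.0]
11 14 [301.0, 283.0, 351.0, 283.0]
11 18 [302.0, 279.0, 351.0, 279.0]
11 22 [302.0, 275.0, 350.0, 275.0]
```

Run:
```python
from h import *
p=arm.camera_params("scene"); M=R.from_quat(p["rotation"],scalar_first=True).as_matrix(); s=arm.state(); A=R.from_quat(s["orientation"],scalar_first=True).as_matrix()
im=arm.grab_frame("scene")[300:400,110:230].copy(); im=cv2.resize(im,None,fx=6,fy=6,interpolation=cv2.INTER_NEAREST)
for z,col in((22,(0,0,255)),(10,(0,255,255)),(-4,(255,0,255))):
  for y in(-10.6,10.6):
    for x in(-11,11):
      c=M.T@(s["ee_pos"]+A@np.array([x,y,z])-p["position"]); q=p["intrinsics"]@c; u=((q[:2]/q[2]-[110,300]+.5)*6).astype(int)
      cv2.circle(im,u.tolist(),4,col,-1)
cv2.imwrite("pics/c2.png",im)
```

```text
(no output)
```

View pics/c2.png

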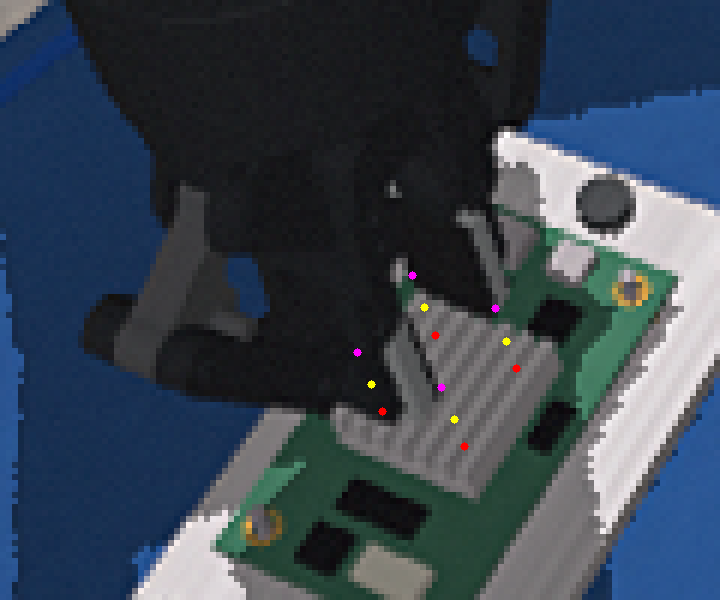

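Request:
apply_moves --steps '[{"xyz": [-0.001, -0.0005, 0], "rotation": [0, 0, 0], "hand": 0.2}, {"xyz": [-0.001, -0.0005, 0], "rotation": [0, 0, 0], "hand": 0.2}, {"xyz": [-0.001, -0.0005, 0], "rotation": [0, 0, 0], "hand": 0.2}, {"xyz": [-0.001, -0.0005, 0.006], "rotation": [0, 0, 0], "hand": 0.2}, {"xyz": [-0.001, -0.0005, 0.012], "rotation": [0, 0, 0], "hand": 0.2}, {"xyz": [-0.001, -0.0005, 0.018], "rotation": [0, 0, 0], "hand": 0.2}, {"xyz": [-0.001, -0.0005, 0.024], "rotation": [0, 0, 0], "hand": 0.2}, {"xyz": [-0.001, -0.0005, 0.024], "rotation": [0, 0, 0], "hand": 0.2}, {"xyz": [-0.001, -0.0005, 0.024], "rotation": [0, 0, 0], "hand": 0.2}]'

```text
t: 5.9
ee_pos: [504.8, -265.5, 28.3]
orientation: [-0.0, -0.122, 0.993, 0.0]
wrist_force: [-0.5, 0.6, 0.2]
grip_width: 0.602
gripper_force: 0.0
```

```bash
cat >> h.py <<'E'
def tips(w,zs,fn,box,f=6):
    """scene picture with dots where the inner tip corners would be at tool depths zs, opening w"""
    p=arm.camera_params("scene"); M=R.from_quat(p["rotation"],scalar_first=True).as_matrix(); s=arm.state(); A=R.from_quat(s["orientation"],scalar_first=True).as_matrix()
    x0,y0,ww,hh=box; im=cv2.resize(arm.grab_frame("scene")[y0:y0+hh,x0:x0+ww],None,fx=f,fy=f,interpolation=cv2.INTER_NEAREST)
    for z,col in zip(zs,((0,0,255),(0,255,255),(255,0,255))):
      for y in(-w/2,w/2):
        for x in(-11,11):
          c=M.T@(s["ee_pos"]+A@np.array([x,y,z])-p["position"]); q=p["intrinsics"]@c
          cv2.circle(im,((q[:2]/q[2]-[x0,y0]+.5)*f).astype(int).tolist(),3,col,-1)
    cv2.imwrite(fn,im)
E
python3 -c "
from h import *
plan((504.6,-265.7,21,104.1)); tips(.604*85,(22,0,-7),'pics/c3.png',(110,300,120,100))"
```

```text
t 5.9 pos [ 504.8 -265.5   28.3] closing 104.0 F [-0.5  0.6  0.2] grip 0.602 0.0
[0.0003, -0.0002, 0.0098] [0.0001, -0.0001, -0.0007] rows 0.1 turn rows 0.0
```

View pics/c3.png

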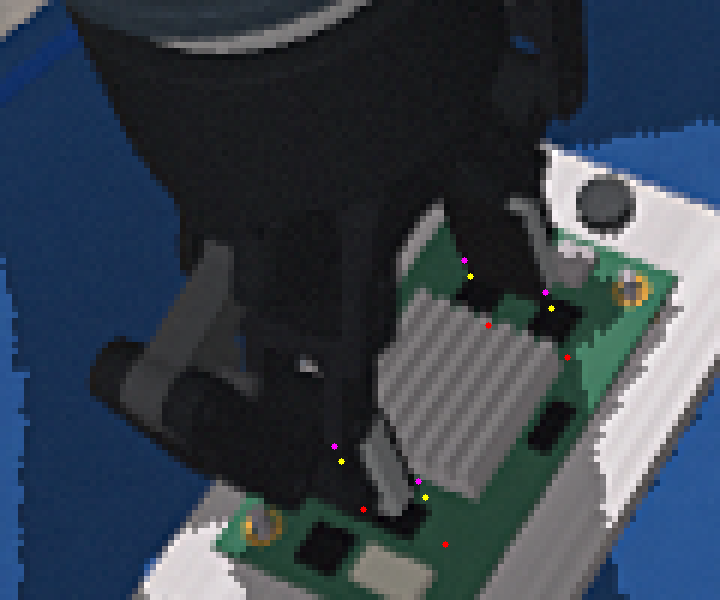

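Request:
apply_moves --steps '[{"xyz": [0, 0, 0.005], "rotation": [0, 0, 0], "hand": 0.1}, {"xyz": [0, 0, 0.0105], "rotation": [0, 0, 0], "hand": 0.1}, {"xyz": [0, 0, 0.0105], "rotation": [0, 0, 0], "hand": 0.1}, {"xyz": [0, 0, 0.0105], "rotation": [0, 0, 0], "hand": -0.5}, {"xyz": [0, 0, 0.0105], "rotation": [0, 0, 0], "hand": -0.5}, {"xyz": [0, 0, 0.0105], "rotation": [0, 0, 0], "hand": -0.5}, {"xyz": [0, 0, 0.0105], "rotation": [0, 0, 0], "hand": -0.5}]' --squeeze 30

```text
t: 6.82
ee_pos: [504.7, -265.6, 20.5]
orientation: [-0.0, -0.122, 0.993, 0.0]
wrist_force: [-0.4, -0.1, -0.6]
grip_width: 0.413
gripper_force: 30.2
```

Request:
apply_moves --steps '[{"xyz": [0, 0, -0.004], "rotation": [0, 0, 0], "hand": -0.5}, {"xyz": [0, 0, -0.01], "rotation": [0, 0, 0], "hand": -0.5}, {"xyz": [0, 0, -0.018], "rotation": [0, 0, 0], "hand": -0.5}, {"xyz": [0, 0, -0.028], "rotation": [0, 0, 0], "hand": -0.5}, {"xyz": [0, 0, -0.05], "rotation": [0, 0, 0], "hand": -0.5}, {"xyz": [0, 0, -0.08], "rotation": [0, 0, 0], "hand": -0.5}, {"xyz": [0, 0, -0.08], "rotation": [0, 0, 0], "hand": -0.5}, {"xyz": [0, 0, -0.08], "rotation": [0, 0, 0], "hand": -0.5}]' --squeeze 45

```text
t: 7.82
ee_pos: [504.6, -265.4, 80.4]
orientation: [-0.0, -0.122, 0.993, 0.0]
wrist_force: [-0.7, 0.3, -1.0]
grip_width: 0.409
gripper_force: 46.2
```

```bash
python3 -c "
from h import *
plan((455,241.5,80,90),(455,241.5,14,90)); p=arm.camera_params('wrist');im=arm.grab_frame('wrist')
h=cv2.cvtColor(im,cv2.COLOR_BGR2HSV)
for c in comps(cv2.inRange(h,(50,80,40),(88,255,255)),1500): print([rect(p,c,z) for z in (75,78.4,81)],cv2.boundingRect(c))
"
```

```text
t 7.825 pos [ 504.6 -265.4   80.4] closing 104.0 F [-0.7  0.3 -1. ] grip 0.409 46.2
[-0.0998, 0.6717, 0.0006] [0.0001, -0.0002, 0.1559] rows 8.1 turn rows 1.3
[-0.0998, 0.6717, 0.0886] [0.0001, -0.0002, 0.1559] rows 1.1 turn rows 1.3
[(array([ 503.9, -265.9]), array([ 56.7, 102.4]), 14.0), (array([ 502.1, -266.4]), array([ 55.4, 100. ]), 14.0), (array([ 500.8, -266.7]), array([54.4, 98.2]), 14.0)] (194, 249, 264, 125)
```

Request:
apply_moves --steps '[{"xyz": [-0.02, 0.134, 0], "rotation": [0, 0, 0.03], "hand": -0.5}, {"xyz": [-0.1, 0.6725, 0], "rotation": [0, 0, 0.156], "hand": -0.5}, {"xyz": [-0.1, 0.6725, 0], "rotation": [0, 0, 0.156], "hand": -0.5}, {"xyz": [-0.1, 0.6725, 0], "rotation": [0, 0, 0.156], "hand": -0.5}, {"xyz": [-0.1, 0.6725, 0], "rotation": [0, 0, 0.156], "hand": -0.5}, {"xyz": [-0.1, 0.6725, 0], "rotation": [0, 0, 0.156], "hand": -0.5}, {"xyz": [-0.1, 0.6725, 0], "rotation": [0, 0, 0.156], "hand": -0.5}, {"xyz": [-0.1, 0.6725, 0], "rotation": [0, 0, 0.156], "hand": -0.5}, {"xyz": [-0.1, 0.6725, 0], "rotation": [0, 0, 0.156], "hand": -0.5}, {"xyz": [-0.1, 0.6725, 0], "rotation": [0, 0, 0.156], "hand": -0.5}]'

```text
t: 9.12
ee_pos: [454.4, 242.3, 79.8]
orientation: [-0.001, -0.001, 1.0, -0.0]
wrist_force: [0.7, -0.9, -0.1]
grip_width: 0.407
gripper_force: 46.1
```

Request:
apply_moves --steps '[{"xyz": [0, 0, 0], "rotation": [0, 0, 0], "hand": -0.5}, {"xyz": [0, 0, 0], "rotation": [0, 0, 0], "hand": -0.5}, {"xyz": [0, 0, 0], "rotation": [0, 0, 0], "hand": -0.5}]'

```text
t: 9.5
ee_pos: [455.6, 240.9, 80.5]
orientation: [-0.0, 0.001, 1.0, 0.0]
wrist_force: [-0.4, 0.2, -0.4]
grip_width: 0.409
gripper_force: 46.1
```

```bash
python3 -c "
from h import *
plan((455,242.2,25,90),(455,242.2,8.3,90)); p=arm.camera_params('wrist');im=arm.grab_frame('wrist')
h=cv2.cvtColor(im,cv2.COLOR_BGR2HSV)
for c in comps(cv2.inRange(h,(50,80,40),(88,255,255)),1500): print([rect(p,c,z) for z in (78.4,)],cv2.boundingRect(c))
cv2.imwrite('pics/w4.png',im)
m=cv2.bitwise_not(cloth(im)); m[400:]=0
for c in comps(m,5000): print(rect(p,c,9),cv2.boundingRect(c))
"
```

```text
t 9.5 pos [455.6 240.9  80.5] closing 89.9 F [-0.4  0.2 -0.4] grip 0.409 46.1
[0.0007, 0.0017, 0.0741] [0.0, -0.0002, -0.0013] rows 0.9 turn rows 0.0
[0.0007, 0.0017, 0.0963] [0.0, -0.0002, -0.0013] rows 0.3 turn rows 0.0
[(array([453.2, 240.8]), array([100.1,  55.5]), 89.9)] (194, 249, 264, 125)
(array([478.3, 240.4]), array([267.3, 147.2]), 89.9) (117, 168, 461, 232)
```

View pics/w4.png

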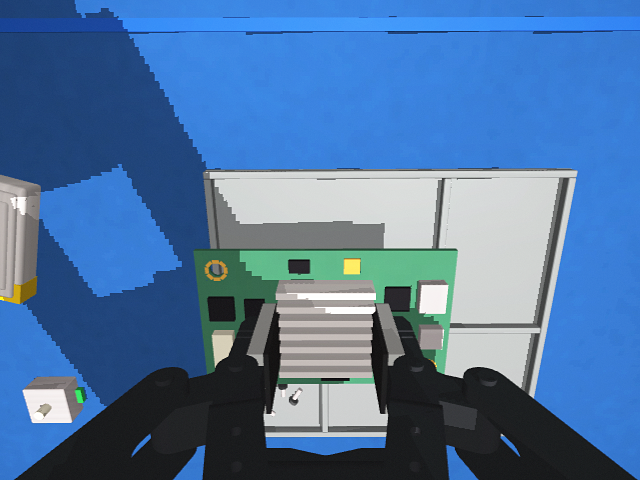

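Request:
apply_moves --steps '[{"xyz": [0.0007, 0.0017, 0.03], "rotation": [0, 0, -0.001], "hand": -0.5}, {"xyz": [0.0007, 0.0017, 0.06], "rotation": [0, 0, -0.001], "hand": -0.5}, {"xyz": [0.0007, 0.0017, 0.075], "rotation": [0, 0, -0.001], "hand": -0.5}, {"xyz": [0.0007, 0.0017, 0.085], "rotation": [0, 0, -0.001], "hand": -0.5}, {"xyz": [0.0007, 0.0017, 0.092], "rotation": [0, 0, -0.001], "hand": -0.5}, {"xyz": [0.0007, 0.0017, 0.095], "rotation": [0, 0, -0.001], "hand": -0.5}, {"xyz": [0.0007, 0.0017, 0.0965], "rotation": [0, 0, -0.001], "hand": -0.5}, {"xyz": [0.0007, 0.0017, 0.0965], "rotation": [0, 0, -0.001], "hand": -0.5}, {"xyz": [0.0007, 0.0017, 0.0965], "rotation": [0, 0, -0.001], "hand": -0.5}]'

```text
t: 10.68
ee_pos: [454.8, 243.3, 8.4]
orientation: [0.0, -0.001, 1.0, 0.0]
wrist_force: [-0.1, 2.0, -1.9]
grip_width: 0.409
gripper_force: 46.1
```

```bash
python3 -c "
from h import *
plan((455,242.2,7.5,90)); p=arm.camera_params('wrist');im=arm.grab_frame('wrist')
h=cv2.cvtColor(im,cv2.COLOR_BGR2HSV)
for c in comps(cv2.inRange(h,(50,80,40),(88,255,255)),1500): print([rect(p,c,z) for z in (5.4,)],cv2.boundingRect(c))
"
```

```text
t 10.675 pos [454.8 243.3   8.4] closing 90.1 F [-0.1  2.  -1.9] grip 0.409 46.1
[-0.0002, -0.0015, 0.0012] [0.0002, 0.0001, 0.0009] rows 0.0 turn rows 0.0
[(array([452.9, 243.2]), array([ 55.8, 100.7]), 0.1)] (194, 249, 264, 125)
```

Request:
apply_moves --steps '[{"xyz": [-0.0002, -0.0012, 0.0012], "rotation": [0, 0, 0], "hand": -0.5}, {"xyz": [-0.0002, -0.0012, 0.0012], "rotation": [0, 0, 0], "hand": -0.5}, {"xyz": [-0.0002, -0.0012, 0.0012], "rotation": [0, 0, 0], "hand": -0.5}]'

```text
t: 11.1
ee_pos: [455.0, 242.6, 7.5]
orientation: [0.0, -0.001, 1.0, 0.0]
wrist_force: [-1.5, 1.8, 4.3]
grip_width: 0.41
gripper_force: 46.6
```

Request:
apply_moves --steps '[{"xyz": [0, 0, 0], "rotation": [0, 0, 0], "hand": 0.2}, {"xyz": [0, 0, 0], "rotation": [0, 0, 0], "hand": 0.2}, {"xyz": [0, 0, 0], "rotation": [0, 0, 0], "hand": 0.2}, {"xyz": [0, 0, -0.02], "rotation": [0, 0, 0], "hand": 0.2}, {"xyz": [0, 0, -0.09], "rotation": [0, 0, 0], "hand": 0.4}, {"xyz": [0, 0, -0.17], "rotation": [0, 0, 0], "hand": 0.4}, {"xyz": [0, 0, -0.17], "rotation": [0, 0, 0], "hand": 0.4}, {"xyz": [0, 0, -0.17], "rotation": [0, 0, 0], "hand": 0.4}]'

```text
t: 12.1
ee_pos: [454.6, 242.3, 135.3]
orientation: [0.0, -0.001, 1.0, 0.0]
wrist_force: [-0.7, -0.3, 0.7]
grip_width: 0.7
gripper_force: 0.0
```

Run:
```python
from h import *
plan((640,-50,130,104.3))
p=arm.camera_params('wrist');im=arm.grab_frame('wrist')
h=cv2.cvtColor(im,cv2.COLOR_BGR2HSV)
for c in comps(cv2.inRange(h,(50,80,40),(88,255,255)),1000): print("board",rect(p,c,5.4))
# battery long axis from the top picture
t=cv2.imread("pics/top0.png"); pt=arm.camera_params("top"); h=cv2.cvtColor(t,cv2.COLOR_BGR2HSV)
o=cv2.inRange(h,(5,150,120),(18,255,255)); o[:120]=0;o[200:]=0
for c in comps(o,20): print("orange",rect(pt,c,14))
m=cv2.bitwise_not(cloth(t)); m[:,:330]=0;m[:,375:]=0;m[:130]=0;m[200:]=0
for c in comps(m,300): print(rect(pt,c,7),cast(pt,cv2.boxPoints(cv2.minAreaRect(c)),7).round(1).tolist())
print(arm.state()["q"].round(2))
```

```text
t 12.1 pos [454.6 242.3 135.3] closing 90.1 F [-0.7 -0.3  0.7] grip 0.7 0.0
[-0.2466, -0.3901, 0.007] [0.0002, 0.0004, -0.1579] rows 5.5 turn rows 1.3
board (array([455.2, 242.3]), array([59.5, 99.8]), 0.1)
orange (array([700. , -52.5]), array([ 7.4, 38.8]), 14.6)
(array([671.7, -60.1]), array([71.5, 41.5]), 14.3) [[701.1, -31.2], [711.4, -71.4], [642.0, -88.5], [631.8, -48.4]]
[ 0.27  0.29  1.76  0.    1.1  -1.3 ]
```

```bash
python3 -c "
from h import *
plan((671.5,-60,110,104.3))"
```

```text
t 12.15 pos [454.  242.1 134.2] closing 90.1 F [-0.1 -0.2 -0.2] grip 0.701 0.0
[-0.2895, -0.4032, 0.0319] [-0.0, -0.0011, -0.158] rows 6.0 turn rows 1.3
```

Request:
apply_moves --steps '[{"xyz": [-0.2895, -0.4032, 0.032], "rotation": [0, 0, -0.158], "hand": 0.4}, {"xyz": [-0.2895, -0.4032, 0.032], "rotation": [0, 0, -0.158], "hand": 0.4}, {"xyz": [-0.2895, -0.4032, 0.032], "rotation": [0, 0, -0.158], "hand": 0.4}, {"xyz": [-0.2895, -0.4032, 0.032], "rotation": [0, 0, -0.158], "hand": 0.4}, {"xyz": [-0.2895, -0.4032, 0.032], "rotation": [0, 0, -0.158], "hand": 0.4}, {"xyz": [-0.2895, -0.4032, 0.032], "rotation": [0, 0, -0.158], "hand": 0.4}, {"xyz": [-0.2895, -0.4032, 0.032], "rotation": [0, 0, -0.158], "hand": 0.4}, {"xyz": [-0.2895, -0.4032, 0.032], "rotation": [0, 0, -0.158], "hand": 0.4}, {"xyz": [-0.2895, -0.4032, 0.032], "rotation": [0, 0, -0.158], "hand": 0.4}, {"xyz": [-0.2895, -0.4032, 0.032], "rotation": [0, 0, -0.158], "hand": 0.4}]'

```text
t: 13.4
ee_pos: [671.8, -58.2, 110.9]
orientation: [-0.0, -0.125, 0.992, 0.0]
wrist_force: [-0.4, -0.1, -0.3]
grip_width: 0.695
gripper_force: 0.0
```

Run:
```python
from h import *
p=arm.camera_params('wrist');im=arm.grab_frame('wrist'); cv2.imwrite('pics/w5.png',im)
m=cv2.bitwise_not(cloth(im))
for c in comps(m,1000): print(rect(p,c,7),rect(p,c,14),cv2.boundingRect(c))
o=cv2.inRange(cv2.cvtColor(im,cv2.COLOR_BGR2HSV),(5,150,120),(18,255,255))
for c in comps(o,20): print("orange",rect(p,c,14),cv2.boundingRect(c))
plan((671.5,-60,40,104.3),(671.5,-60,2.7,104.3))
```

```text
(array([793.5, -32.4]), array([152.6, 511.5]), 14.4) (array([787.8, -33.7]), array([148.2, 496.9]), 14.4) (0, 308, 640, 172)
(array([664.2,  58.6]), array([58.3, 52.1]), 64.1) (array([662.2,  54.6]), array([56.6, 50.6]), 64.1) (444, 219, 115, 104)
(array([671.9, -60.1]), array([72.8, 40.2]), 14.4) (array([669.7, -60.7]), array([70.8, 39.1]), 14.4) (292, 184, 62, 109)
(array([ 632.5, -162.3]), array([53. , 53.9]), 56.5) (array([ 631.4, -159.9]), array([51.5, 52.3]), 56.5) (110, 75, 125, 123)
(array([552.5,  65.5]), array([28.2, 33.6]), 0.7) (array([553.7,  61.3]), array([27.4, 32.6]), 0.7) (549, 72, 75, 58)
(array([560. , -51.7]), array([29.8, 28.1]), 83.4) (array([561. , -52.5]), array([28.9, 27.3]), 83.4) (354, 24, 64, 67)
orange (array([696.6, -40.6]), array([ 4.9, 12.4]), 18.1) (333, 282, 20, 8)
orange (array([703. , -62.9]), array([ 6.4, 16.8]), 13.0) (294, 282, 27, 10)
t 13.45 pos [672.  -58.4 111. ] closing 104.4 F [-0.4  0.  -0.2] grip 0.702 0.0
[0.0011, -0.0019, 0.0947] [0.0001, -0.0001, 0.0011] rows 1.1 turn rows 0.0
[0.0011, -0.002, 0.1444] [0.0001, -0.0001, 0.0011] rows 0.6 turn rows 0.0
```

View pics/w5.png

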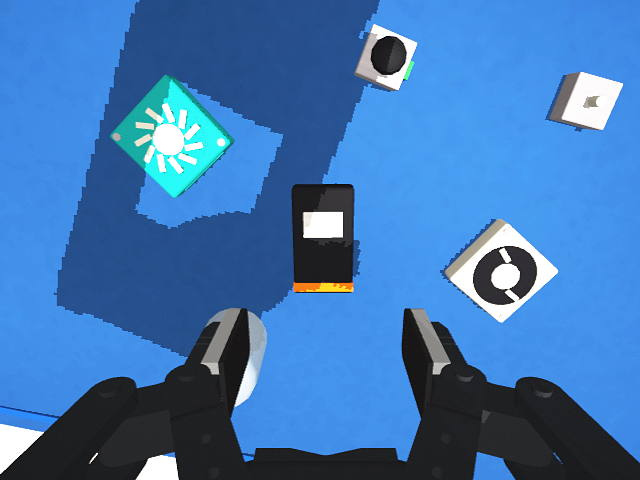

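Request:
apply_moves --steps '[{"xyz": [0.001, -0.002, 0.06], "rotation": [0, 0, 0], "hand": 0.3}, {"xyz": [0.001, -0.002, 0.11], "rotation": [0, 0, 0], "hand": 0.3}, {"xyz": [0.001, -0.002, 0.135], "rotation": [0, 0, 0], "hand": 0.2}, {"xyz": [0.001, -0.002, 0.1445], "rotation": [0, 0, 0], "hand": 0.2}, {"xyz": [0.001, -0.002, 0.1445], "rotation": [0, 0, 0], "hand": 0.2}, {"xyz": [0.001, -0.002, 0.1445], "rotation": [0, 0, 0], "hand": 0.2}]'

```text
t: 14.2
ee_pos: [673.1, -61.6, 3.9]
orientation: [0.001, -0.125, 0.992, -0.0]
wrist_force: [-0.3, -0.2, 0.5]
grip_width: 0.604
gripper_force: 0.0
```

```bash
python3 -c "
from h import *
plan((671.5,-60.1,2.7,104.3))"
```

```text
t 14.2 pos [673.1 -61.6   3.9] closing 104.3 F [-0.3 -0.2  0.5] grip 0.604 0.0
[0.0016, 0.0025, 0.0016] [-0.0007, 0.0014, 0.0001] rows 0.0 turn rows 0.0
```

Request:
apply_moves --steps '[{"xyz": [0.001, 0.0015, 0.0012], "rotation": [0, 0, 0], "hand": 0.2}, {"xyz": [0.001, 0.0015, 0.0012], "rotation": [0, 0, 0], "hand": -0.5}, {"xyz": [0.001, 0.0015, 0.0012], "rotation": [0, 0, 0], "hand": -0.5}, {"xyz": [0.001, 0.0015, 0.0012], "rotation": [0, 0, 0], "hand": -0.5}, {"xyz": [0.001, 0.0015, 0.0012], "rotation": [0, 0, 0], "hand": -0.5}, {"xyz": [0.001, 0.0015, 0.0012], "rotation": [0, 0, 0], "hand": -0.5}]' --squeeze 45

```text
t: 14.95
ee_pos: [671.5, -60.6, 2.3]
orientation: [0.0, -0.124, 0.992, -0.0]
wrist_force: [-0.6, -0.1, 5.6]
grip_width: 0.432
gripper_force: 46.9
```

Request:
apply_moves --steps '[{"xyz": [0, 0, -0.01], "rotation": [0, 0, 0], "hand": -0.5}, {"xyz": [0, 0, -0.04], "rotation": [0, 0, 0], "hand": -0.5}, {"xyz": [0, 0, -0.1], "rotation": [0, 0, 0], "hand": -0.5}, {"xyz": [0, 0, -0.1], "rotation": [0, 0, 0], "hand": -0.5}, {"xyz": [0, 0, -0.1], "rotation": [0, 0, 0], "hand": -0.5}]'

```text
t: 15.58
ee_pos: [670.5, -60.3, 76.0]
orientation: [-0.001, -0.124, 0.992, 0.0]
wrist_force: [0.0, -0.3, -0.8]
grip_width: 0.43
gripper_force: 46.2
```

```bash
python3 -c "
from h import *
plan((455.1,339.2,78,90))"
```

```text
t 15.575 pos [670.5 -60.3  76. ] closing 104.3 F [ 0.  -0.3 -0.8] grip 0.43 46.2
[0.1467, 0.5871, -0.0022] [0.0003, -0.0007, 0.1589] rows 7.3 turn rows 1.3
```

Request:
apply_moves --steps '[{"xyz": [0.03, 0.117, -0.002], "rotation": [0, 0, 0.03], "hand": -0.5}, {"xyz": [0.1467, 0.587, -0.002], "rotation": [0, 0, 0.159], "hand": -0.5}, {"xyz": [0.1467, 0.587, -0.002], "rotation": [0, 0, 0.159], "hand": -0.5}, {"xyz": [0.1467, 0.587, -0.002], "rotation": [0, 0, 0.159], "hand": -0.5}, {"xyz": [0.1467, 0.587, -0.002], "rotation": [0, 0, 0.159], "hand": -0.5}, {"xyz": [0.1467, 0.587, -0.002], "rotation": [0, 0, 0.159], "hand": -0.5}, {"xyz": [0.1467, 0.587, -0.002], "rotation": [0, 0, 0.159], "hand": -0.5}, {"xyz": [0.1467, 0.587, -0.002], "rotation": [0, 0, 0.159], "hand": -0.5}, {"xyz": [0.1467, 0.587, -0.002], "rotation": [0, 0, 0.159], "hand": -0.5}, {"xyz": [0.1467, 0.587, -0.002], "rotation": [0, 0, 0.159], "hand": -0.5}]'

```text
t: 16.82
ee_pos: [456.2, 337.6, 77.4]
orientation: [-0.001, 0.001, 1.0, -0.0]
wrist_force: [0.3, -0.6, -1.1]
grip_width: 0.432
gripper_force: 46.1
```

Request:
apply_moves --steps '[{"xyz": [0, 0, 0], "rotation": [0, 0, 0], "hand": -0.5}, {"xyz": [0, 0, 0], "rotation": [0, 0, 0], "hand": -0.5}, {"xyz": [0, 0, 0], "rotation": [0, 0, 0], "hand": -0.5}]'

```text
t: 17.2
ee_pos: [456.1, 338.4, 78.0]
orientation: [-0.0, 0.001, 1.0, 0.0]
wrist_force: [-0.5, -0.8, -0.6]
grip_width: 0.43
gripper_force: 46.1
```

Run:
```python
from h import *
plan((455.1,339.2,6.5,90))
p=arm.camera_params('wrist');im=arm.grab_frame('wrist'); cv2.imwrite('pics/w6.png',im)
```

```text
t 17.2 pos [456.1 338.4  78. ] closing 89.9 F [-0.5 -0.8 -0.6] grip 0.43 46.1
[0.0013, 0.0011, 0.0954] [0.0001, -0.0002, -0.0009] rows 1.1 turn rows 0.0
```

View pics/w6.png

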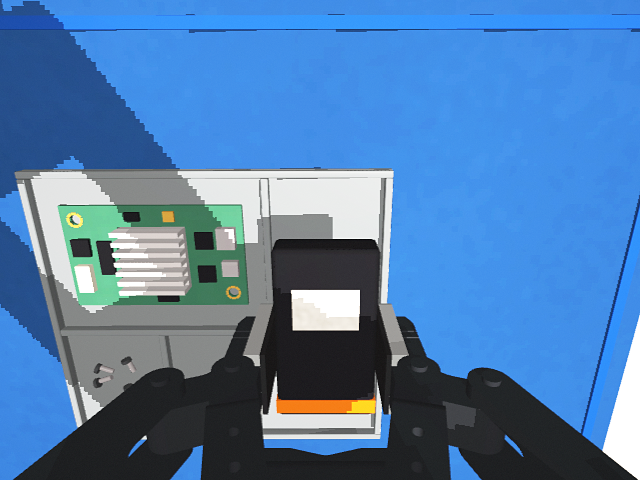

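Request:
apply_moves --steps '[{"xyz": [0.001, 0.001, 0.03], "rotation": [0, 0, 0], "hand": -0.5}, {"xyz": [0.001, 0.001, 0.06], "rotation": [0, 0, 0], "hand": -0.5}, {"xyz": [0.001, 0.001, 0.08], "rotation": [0, 0, 0], "hand": -0.5}, {"xyz": [0.001, 0.001, 0.09], "rotation": [0, 0, 0], "hand": -0.5}, {"xyz": [0.001, 0.001, 0.094], "rotation": [0, 0, 0], "hand": -0.5}, {"xyz": [0.001, 0.001, 0.0955], "rotation": [0, 0, 0], "hand": -0.5}, {"xyz": [0.001, 0.001, 0.0955], "rotation": [0, 0, 0], "hand": -0.5}, {"xyz": [0.001, 0.001, 0.0955], "rotation": [0, 0, 0], "hand": -0.5}]'

```text
t: 18.25
ee_pos: [455.1, 339.9, 6.8]
orientation: [0.0, 0.0, 1.0, 0.0]
wrist_force: [0.7, 0.5, -1.4]
grip_width: 0.426
gripper_force: 46.1
```

Request:
apply_moves --steps '[{"xyz": [0, 0, 0.001], "rotation": [0, 0, 0], "hand": -0.5}, {"xyz": [0, 0, 0.0015], "rotation": [0, 0, 0], "hand": -0.5}, {"xyz": [0, 0, 0.0015], "rotation": [0, 0, 0], "hand": -0.5}]'

```text
t: 18.62
ee_pos: [454.9, 339.8, 5.3]
orientation: [-0.0, 0.0, 1.0, 0.0]
wrist_force: [0.1, 0.2, -0.2]
grip_width: 0.434
gripper_force: 46.3
```

Request:
apply_moves --steps '[{"xyz": [0, 0, 0.0005], "rotation": [0, 0, 0], "hand": -0.5}, {"xyz": [0, 0, 0.0005], "rotation": [0, 0, 0], "hand": -0.5}]'

```text
t: 18.88
ee_pos: [454.9, 339.8, 5.2]
orientation: [-0.0, 0.0, 1.0, 0.0]
wrist_force: [-1.0, -0.8, 4.9]
grip_width: 0.435
gripper_force: 46.7
```

Request:
apply_moves --steps '[{"xyz": [0, 0, 0], "rotation": [0, 0, 0], "hand": 0.15}, {"xyz": [0, 0, 0], "rotation": [0, 0, 0], "hand": 0.15}, {"xyz": [0, 0, 0], "rotation": [0, 0, 0], "hand": 0.15}, {"xyz": [0, 0, -0.02], "rotation": [0, 0, 0], "hand": 0.15}, {"xyz": [0, 0, -0.09], "rotation": [0, 0, 0], "hand": 0.6}, {"xyz": [0, 0, -0.14], "rotation": [0, 0, 0], "hand": 0.6}, {"xyz": [0, 0, -0.14], "rotation": [0, 0, 0], "hand": 0.6}, {"xyz": [0, 0, -0.14], "rotation": [0, 0, 0], "hand": 0.6}]'

```text
t: 19.88
ee_pos: [454.5, 340.0, 110.2]
orientation: [-0.0, -0.0, 1.0, 0.0]
wrist_force: [-0.7, -0.8, -0.8]
grip_width: 0.801
gripper_force: 0.0
```

Run:
```python
from h import *
plan((431,-70.5,110,59.2))
p=arm.camera_params('wrist');im=arm.grab_frame('wrist')
S=cv2.inRange(im,(0,0,0),(60,60,60)); S[330:]=0
for c in comps(S,1500): print(rect(p,c,17),rect(p,c,10),cv2.boundingRect(c))
```

```text
t 19.875 pos [454.5 340.  110.2] closing 90.0 F [-0.7 -0.8 -0.8] grip 0.801 0.0
[0.0314, -0.5474, -0.0002] [0.0005, -0.0002, 0.3423] rows 6.6 turn rows 2.9
(array([449.9, 339.6]), array([38.1, 63.1]), 90.0) (array([452.1, 339.5]), array([39.2, 65. ]), 90.0) (293, 188, 64, 99)
```

Request:
apply_moves --steps '[{"xyz": [0.0314, -0.5475, 0], "rotation": [0, 0, 0.342], "hand": 0.6}, {"xyz": [0.0314, -0.5475, 0], "rotation": [0, 0, 0.342], "hand": 0.6}, {"xyz": [0.0314, -0.5475, 0], "rotation": [0, 0, 0.342], "hand": 0.6}, {"xyz": [0.0314, -0.5475, 0], "rotation": [0, 0, 0.342], "hand": 0.6}, {"xyz": [0.0314, -0.5475, 0], "rotation": [0, 0, 0.342], "hand": 0.6}, {"xyz": [0.0314, -0.5475, 0], "rotation": [0, 0, 0.342], "hand": 0.6}, {"xyz": [0.0314, -0.5475, 0], "rotation": [0, 0, 0.342], "hand": 0.6}, {"xyz": [0.0314, -0.5475, 0], "rotation": [0, 0, 0.342], "hand": 0.6}, {"xyz": [0.0314, -0.5475, 0], "rotation": [0, 0, 0.342], "hand": 0.6}, {"xyz": [0.0314, -0.5475, 0], "rotation": [0, 0, 0.342], "hand": 0.6}]'

```text
t: 21.18
ee_pos: [430.9, -69.6, 109.4]
orientation: [-0.001, 0.265, 0.964, 0.0]
wrist_force: [0.1, -0.7, -0.2]
grip_width: 0.8
gripper_force: 0.0
```

Run:
```python
from h import *
s=arm.state()
p=arm.camera_params('wrist');im=arm.grab_frame('wrist')
m=cv2.bitwise_not(cloth(im)); m[330:]=0
for c in comps(m,1000): print(rect(p,c,7.5),rect(p,c,15),cv2.boundingRect(c))
cv2.imwrite('pics/w7.png',im)
plan((431,-70.5,2.9,59.2))
```

```text
(array([553.4,  65.2]), array([36.3, 30.8]), 0.5) (array([547.5,  62.3]), array([35.2, 29.9]), 0.5) (562, 266, 62, 56)
(array([430.7, -70.9]), array([51.3, 53.1]), 59.3) (array([428.6, -69.6]), array([49.7, 51.5]), 59.3) (282, 202, 82, 80)
(array([ 309.8, -146.1]), array([40.5, 39.7]), 42.2) (array([ 311.4, -142.5]), array([39.2, 38.5]), 42.2) (72, 102, 71, 71)
(array([443.8,  56.6]), array([44.9, 72.4]), 74.3) (array([441.2,  54. ]), array([43.6, 70.2]), 74.3) (474, 87, 87, 134)
(array([ 274.1, -116.2]), array([257.5,  96. ]), 90.0) (array([ 276.8, -113.5]), array([249.5,  93. ]), 90.0) (0, 0, 354, 237)
t 21.225 pos [431.1 -69.6 109.5] closing 59.3 F [-0.5  0.4  0.2] grip 0.799 0.0
[-0.0007, -0.0011, 0.1421] [0.0, -0.0008, 0.0013] rows 1.7 turn rows 0.0
```

Request:
apply_moves --steps '[{"xyz": [-0.0005, -0.001, 0.06], "rotation": [0, 0, 0], "hand": 0.5}, {"xyz": [-0.0005, -0.001, 0.11], "rotation": [0, 0, 0], "hand": 0.5}, {"xyz": [-0.0005, -0.001, 0.136], "rotation": [0, 0, 0], "hand": 0.5}, {"xyz": [-0.0005, -0.001, 0.143], "rotation": [0, 0, 0], "hand": 0.5}, {"xyz": [-0.0005, -0.001, 0.143], "rotation": [0, 0, 0], "hand": 0.5}, {"xyz": [-0.0005, -0.001, 0.143], "rotation": [0, 0, 0], "hand": 0.5}, {"xyz": [-0.0005, -0.001, 0.143], "rotation": [0, 0, 0], "hand": 0.5}]'

```text
t: 22.1
ee_pos: [431.8, -71.9, 3.4]
orientation: [0.001, 0.265, 0.964, -0.0]
wrist_force: [-0.2, -0.2, 0.6]
grip_width: 0.746
gripper_force: 0.0
```

```bash
python3 -c "
from h import *
plan((430.8,-70.7,1.2,59.3))"
```

```text
t 22.1 pos [431.8 -71.9   3.4] closing 59.2 F [-0.2 -0.2  0.6] grip 0.746 0.0
[0.002, 0.0007, 0.0029] [0.0001, 0.001, -0.0009] rows 0.0 turn rows 0.0
```

Request:
apply_moves --steps '[{"xyz": [0.001, 0.0005, 0.0026], "rotation": [0, 0, 0], "hand": 0.5}, {"xyz": [0.001, 0.0005, 0.0026], "rotation": [0, 0, 0], "hand": -0.2}, {"xyz": [0.001, 0.0005, 0.0026], "rotation": [0, 0, 0], "hand": -0.2}, {"xyz": [0.001, 0.0005, 0.0026], "rotation": [0, 0, 0], "hand": -0.2}, {"xyz": [0.001, 0.0005, 0.0026], "rotation": [0, 0, 0], "hand": -0.2}, {"xyz": [0.001, 0.0005, 0.0026], "rotation": [0, 0, 0], "hand": -0.2}]' --squeeze 40

```text
t: 22.85
ee_pos: [430.7, -71.0, 0.9]
orientation: [-0.0, 0.265, 0.964, 0.0]
wrist_force: [-2.5, 0.8, 5.5]
grip_width: 0.573
gripper_force: 41.8
```

Request:
apply_moves --steps '[{"xyz": [0, 0, -0.01], "rotation": [0, 0, 0], "hand": -0.2}, {"xyz": [0, 0, -0.04], "rotation": [0, 0, 0], "hand": -0.2}, {"xyz": [0, 0, -0.1], "rotation": [0, 0, 0], "hand": -0.2}, {"xyz": [0, 0, -0.1], "rotation": [0, 0, 0], "hand": -0.2}, {"xyz": [0, 0, -0.1], "rotation": [0, 0, 0], "hand": -0.2}]'

```text
t: 23.48
ee_pos: [430.5, -70.9, 75.5]
orientation: [-0.0, 0.265, 0.964, 0.0]
wrist_force: [-0.0, 0.2, -0.8]
grip_width: 0.575
gripper_force: 41.6
```

```bash
python3 -c "
from h import *
plan((541.1,333.2,76,90))"
```

```text
t 23.475 pos [430.5 -70.9  75.5] closing 59.2 F [-0.   0.2 -0.8] grip 0.575 41.6
[0.1492, 0.5384, -0.0006] [0.0, -0.0001, -0.3421] rows 6.7 turn rows 2.9
```

Request:
apply_moves --steps '[{"xyz": [0.03, 0.108, 0], "rotation": [0, 0, -0.07], "hand": -0.2}, {"xyz": [0.149, 0.5385, 0], "rotation": [0, 0, -0.342], "hand": -0.2}, {"xyz": [0.149, 0.5385, 0], "rotation": [0, 0, -0.342], "hand": -0.2}, {"xyz": [0.149, 0.5385, 0], "rotation": [0, 0, -0.342], "hand": -0.2}, {"xyz": [0.149, 0.5385, 0], "rotation": [0, 0, -0.342], "hand": -0.2}, {"xyz": [0.149, 0.5385, 0], "rotation": [0, 0, -0.342], "hand": -0.2}, {"xyz": [0.149, 0.5385, 0], "rotation": [0, 0, -0.342], "hand": -0.2}, {"xyz": [0.149, 0.5385, 0], "rotation": [0, 0, -0.342], "hand": -0.2}, {"xyz": [0.149, 0.5385, 0], "rotation": [0, 0, -0.342], "hand": -0.2}, {"xyz": [0.149, 0.5385, 0], "rotation": [0, 0, -0.342], "hand": -0.2}]'

```text
t: 24.72
ee_pos: [540.9, 331.6, 74.8]
orientation: [-0.001, 0.001, 1.0, -0.0]
wrist_force: [-0.1, 0.5, -0.5]
grip_width: 0.574
gripper_force: 41.7
```

Request:
apply_moves --steps '[{"xyz": [0, 0, 0], "rotation": [0, 0, 0], "hand": -0.2}, {"xyz": [0, 0, 0], "rotation": [0, 0, 0], "hand": -0.2}, {"xyz": [0, 0, 0], "rotation": [0, 0, 0], "hand": -0.2}]'

```text
t: 25.1
ee_pos: [541.7, 332.8, 75.9]
orientation: [-0.0, 0.0, 1.0, 0.0]
wrist_force: [-0.9, 0.1, -0.3]
grip_width: 0.578
gripper_force: 41.7
```

Run:
```python
from h import *
plan((541.1,333.2,5.2,90))
p=arm.camera_params('wrist');im=arm.grab_frame('wrist'); cv2.imwrite('pics/w8.png',im)
```

```text
t 25.1 pos [541.7 332.8  75.9] closing 90.0 F [-0.9  0.1 -0.3] grip 0.578 41.7
[0.0007, 0.0006, 0.0942] [0.0002, -0.0, -0.0005] rows 1.1 turn rows 0.0
```

View pics/w8.png

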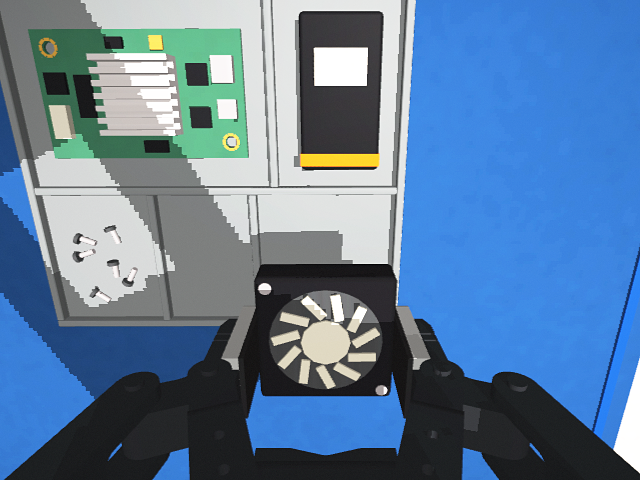

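Board and battery lie well in their bays; the fan (centre about 325,342) hangs level over the square bay. Lowering.

Request:
apply_moves --steps '[{"xyz": [0.0007, 0.0006, 0.03], "rotation": [0, 0, 0], "hand": -0.2}, {"xyz": [0.0007, 0.0006, 0.06], "rotation": [0, 0, 0], "hand": -0.2}, {"xyz": [0.0007, 0.0006, 0.08], "rotation": [0, 0, 0], "hand": -0.2}, {"xyz": [0.0007, 0.0006, 0.09], "rotation": [0, 0, 0], "hand": -0.2}, {"xyz": [0.0007, 0.0006, 0.094], "rotation": [0, 0, 0], "hand": -0.2}, {"xyz": [0.0007, 0.0006, 0.094], "rotation": [0, 0, 0], "hand": -0.2}, {"xyz": [0.0007, 0.0006, 0.094], "rotation": [0, 0, 0], "hand": -0.2}]'

```text
t: 26.02
ee_pos: [541.4, 333.8, 5.8]
orientation: [0.0, 0.0, 1.0, 0.0]
wrist_force: [0.4, 0.3, -0.5]
grip_width: 0.575
gripper_force: 41.7
```

Request:
apply_moves --steps '[{"xyz": [0, 0, 0.001], "rotation": [0, 0, 0], "hand": -0.2}, {"xyz": [0, 0, 0.0015], "rotation": [0, 0, 0], "hand": -0.2}, {"xyz": [0, 0, 0.0015], "rotation": [0, 0, 0], "hand": -0.2}]'

```text
t: 26.4
ee_pos: [540.9, 333.6, 4.0]
orientation: [-0.0, 0.0, 1.0, 0.0]
wrist_force: [0.4, 0.1, -0.8]
grip_width: 0.574
gripper_force: 41.7
```

Request:
apply_moves --steps '[{"xyz": [0, 0, 0.0005], "rotation": [0, 0, 0], "hand": -0.2}, {"xyz": [0, 0, 0.0008], "rotation": [0, 0, 0], "hand": -0.2}, {"xyz": [0, 0, 0.0008], "rotation": [0, 0, 0], "hand": -0.2}]'

```text
t: 26.78
ee_pos: [541.0, 333.6, 3.9]
orientation: [-0.0, 0.0, 1.0, 0.0]
wrist_force: [-1.4, -0.5, 4.9]
grip_width: 0.572
gripper_force: 42.3
```

Request:
apply_moves --steps '[{"xyz": [0, 0, 0], "rotation": [0, 0, 0], "hand": 0.45}, {"xyz": [0, 0, 0], "rotation": [0, 0, 0], "hand": 0.45}, {"xyz": [0, 0, 0], "rotation": [0, 0, 0], "hand": 0.45}, {"xyz": [0, 0, -0.02], "rotation": [0, 0, 0], "hand": 0.45}, {"xyz": [0, 0, -0.09], "rotation": [0, 0, 0], "hand": 0.2}, {"xyz": [0, 0, -0.14], "rotation": [0, 0, 0], "hand": 0.2}, {"xyz": [0, 0, -0.14], "rotation": [0, 0, 0], "hand": 0.2}, {"xyz": [0, 0, -0.14], "rotation": [0, 0, 0], "hand": 0.2}]'

```text
t: 27.78
ee_pos: [540.6, 333.7, 108.8]
orientation: [-0.0, -0.0, 1.0, 0.0]
wrist_force: [0.1, -0.2, -0.6]
grip_width: 0.602
gripper_force: 0.0
```

Run:
```python
from h import *
plan((560.5,-51.8,110,12))
p=arm.camera_params('wrist');im=arm.grab_frame('wrist')
S=cv2.inRange(im,(0,0,0),(60,60,60)); S[330:]=0
for c in comps(S,500): print(rect(p,c,18),rect(p,c,10.5),cv2.boundingRect(c))
```

```text
t 27.775 pos [540.6 333.7 108.8] closing 90.0 F [ 0.1 -0.2 -0.6] grip 0.602 0.0
[-0.0265, -0.514, -0.0019] [0.0002, -0.0004, 0.8667] rows 6.2 turn rows 7.3
(array([538.6, 333.2]), array([49.4, 51.5]), 90.0) (array([541.1, 333.2]), array([51. , 53.1]), 90.0) (284, 203, 83, 81)
(array([455.4, 219.9]), array([19. ,  8.6]), 0.0) (array([455.2, 216.3]), array([19.6,  8.9]), 0.0) (106, 81, 22, 38)
(array([450.8, 339.4]), array([37.3, 60.7]), 90.0) (array([450.5, 339.6]), array([38.5, 62.6]), 90.0) (301, 28, 72, 121)
(array([444.5, 244.8]), array([119. ,  64.5]), 90.0) (array([444., 242.]), array([122.9,  66.6]), 90.0) (35, 10, 234, 131)
```

Fan is square in its bay. On to the stick.

Request:
apply_moves --steps '[{"xyz": [-0.0265, -0.514, -0.002], "rotation": [0, 0, 0.867], "hand": 0.2}, {"xyz": [-0.0265, -0.514, -0.002], "rotation": [0, 0, 0.867], "hand": 0.2}, {"xyz": [-0.0265, -0.514, -0.002], "rotation": [0, 0, 0.867], "hand": 0.2}, {"xyz": [-0.0265, -0.514, -0.002], "rotation": [0, 0, 0.867], "hand": 0.2}, {"xyz": [-0.0265, -0.514, -0.002], "rotation": [0, 0, 0.867], "hand": 0.2}, {"xyz": [-0.0265, -0.514, -0.002], "rotation": [0, 0, 0.867], "hand": 0.2}, {"xyz": [-0.0265, -0.514, -0.002], "rotation": [0, 0, 0.867], "hand": 0.2}, {"xyz": [-0.0265, -0.514, -0.002], "rotation": [0, 0, 0.867], "hand": 0.2}, {"xyz": [-0.0265, -0.514, -0.002], "rotation": [0, 0, 0.867], "hand": 0.2}, {"xyz": [-0.0265, -0.514, -0.002], "rotation": [0, 0, 0.867], "hand": 0.2}]'

```text
t: 29.08
ee_pos: [560.3, -51.5, 109.0]
orientation: [-0.001, 0.629, 0.777, -0.0]
wrist_force: [-0.1, -0.0, -0.3]
grip_width: 0.603
gripper_force: 0.0
```

Request:
apply_moves --steps '[{"xyz": [0, 0, 0], "rotation": [0, 0, 0.2], "hand": 0.2}, {"xyz": [0, 0, 0], "rotation": [0, 0, 0.2], "hand": 0.2}, {"xyz": [0, 0, 0], "rotation": [0, 0, 0.2], "hand": 0.2}, {"xyz": [0, 0, 0], "rotation": [0, 0, 0.2], "hand": 0.2}]'

```text
t: 29.58
ee_pos: [560.7, -51.6, 109.7]
orientation: [-0.0, 0.742, 0.67, -0.0]
wrist_force: [-0.8, -0.0, -0.5]
grip_width: 0.603
gripper_force: 0.0
```

Run:
```python
from h import *
plan((560.5,-51.8,3,-6.5))
p=arm.camera_params('wrist');im=arm.grab_frame('wrist'); cv2.imwrite('pics/w9.png',im)
h=cv2.cvtColor(im,cv2.COLOR_BGR2HSV)
G=cv2.inRange(h,(0,0,100),(180,60,255)); K=cv2.inRange(im,(0,0,0),(70,70,70)); N=cv2.inRange(h,(45,100,80),(85,255,255))
for n,m,z in(("grey",G|K,7),("top",G|K,14),("cap",K,24),("nub",N,7)):
    m=m.copy(); m[330:]=0
    for c in comps(m,25):
        r=rect(p,c,z)
        if np.linalg.norm(r[0]-[560,-52])<30: print(n,r,cv2.boundingRect(c))
```

```text
t 29.575 pos [560.7 -51.6 109.7] closing -5.8 F [-0.8 -0.  -0.5] grip 0.603 0.0
[-0.0003, -0.0002, 0.1423] [-0.0004, -0.0001, 0.0073] rows 1.7 turn rows 0.1
grey (array([560. , -54.3]), array([29.9, 26.6]), 84.1) (303, 224, 42, 45)
top (array([560.3, -51.9]), array([29. , 25.8]), 84.1) (303, 224, 42, 45)
cap (array([560.1, -53. ]), array([18.4, 18.4]), 36.8) (308, 238, 32, 31)
nub (array([561.7, -37.8]), array([3.3, 9.5]), 84.1) (316, 219, 16, 6)
```

View pics/w9.png

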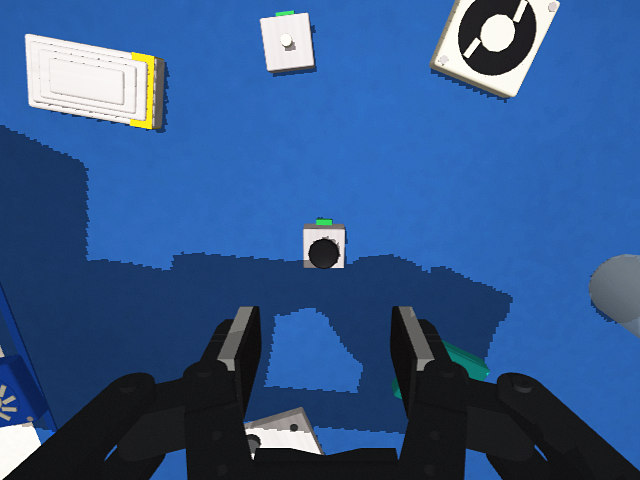

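Request:
apply_moves --steps '[{"xyz": [-0.0015, -0.0005, 0.06], "rotation": [0, 0, 0], "hand": 0.2}, {"xyz": [-0.0015, -0.0005, 0.11], "rotation": [0, 0, 0], "hand": 0.1}, {"xyz": [-0.0015, -0.0005, 0.136], "rotation": [0, 0, 0], "hand": 0.1}, {"xyz": [-0.0015, -0.0005, 0.142], "rotation": [0, 0, 0], "hand": 0.1}, {"xyz": [-0.0015, -0.0005, 0.142], "rotation": [0, 0, 0], "hand": 0.1}, {"xyz": [-0.0015, -0.0005, 0.142], "rotation": [0, 0, 0], "hand": 0.1}, {"xyz": [-0.0015, -0.0005, 0.142], "rotation": [0, 0, 0], "hand": 0.1}]'

```text
t: 30.5
ee_pos: [561.0, -53.2, 4.3]
orientation: [0.001, 0.743, 0.669, 0.0]
wrist_force: [-0.5, -0.3, 0.1]
grip_width: 0.549
gripper_force: 0.0
```

```bash
python3 -c "
from h import *
plan((560.4,-52.8,3,-5.9))"
```

```text
t 30.5 pos [561.  -53.2   4.3] closing -6.0 F [-0.5 -0.3  0.1] grip 0.549 0.0
[0.0004, -0.0008, 0.0018] [0.0009, 0.0002, -0.0015] rows 0.0 turn rows 0.0
```

Request:
apply_moves --steps '[{"xyz": [0.0003, -0.0005, 0.0015], "rotation": [0, 0, 0], "hand": 0.1}, {"xyz": [0.0003, -0.0005, 0.0015], "rotation": [0, 0, 0], "hand": -0.7}, {"xyz": [0.0003, -0.0005, 0.0015], "rotation": [0, 0, 0], "hand": -0.7}, {"xyz": [0.0003, -0.0005, 0.0015], "rotation": [0, 0, 0], "hand": -0.7}, {"xyz": [0.0003, -0.0005, 0.0015], "rotation": [0, 0, 0], "hand": -0.7}, {"xyz": [0.0003, -0.0005, 0.0015], "rotation": [0, 0, 0], "hand": -0.7}, {"xyz": [0.0003, -0.0005, 0.0015], "rotation": [0, 0, 0], "hand": -0.7}]' --squeeze 35

```text
t: 31.38
ee_pos: [560.1, -52.8, 2.5]
orientation: [0.0, 0.743, 0.669, 0.0]
wrist_force: [-0.2, 0.9, 5.4]
grip_width: 0.294
gripper_force: 35.5
```

Request:
apply_moves --steps '[{"xyz": [0, 0, -0.01], "rotation": [0, 0, 0], "hand": -0.7}, {"xyz": [0, 0, -0.04], "rotation": [0, 0, 0], "hand": -0.7}, {"xyz": [0, 0, -0.1], "rotation": [0, 0, 0], "hand": -0.7}, {"xyz": [0, 0, -0.1], "rotation": [0, 0, 0], "hand": -0.7}, {"xyz": [0, 0, -0.1], "rotation": [0, 0, 0], "hand": -0.7}]'

```text
t: 32.0
ee_pos: [559.5, -52.6, 77.0]
orientation: [-0.0, 0.743, 0.669, -0.0]
wrist_force: [0.1, 0.2, -0.5]
grip_width: 0.291
gripper_force: 34.9
```

```bash
python3 -c "
from h import *
plan((541.1,267.2,78,0))"
```

```text
t 32.0 pos [559.5 -52.6  77. ] closing -6.0 F [ 0.1  0.2 -0.5] grip 0.291 34.9
[0.4215, -0.0692, -0.0012] [-0.0006, -0.0001, -0.0671] rows 5.1 turn rows 0.6
```

Request:
apply_moves --steps '[{"xyz": [0.08, -0.013, -0.001], "rotation": [0, 0, -0.013], "hand": -0.7}, {"xyz": [0.4215, -0.069, -0.001], "rotation": [0, 0, -0.067], "hand": -0.7}, {"xyz": [0.4215, -0.069, -0.001], "rotation": [0, 0, -0.067], "hand": -0.7}, {"xyz": [0.4215, -0.069, -0.001], "rotation": [0, 0, -0.067], "hand": -0.7}, {"xyz": [0.4215, -0.069, -0.001], "rotation": [0, 0, -0.067], "hand": -0.7}, {"xyz": [0.4215, -0.069, -0.001], "rotation": [0, 0, -0.067], "hand": -0.7}, {"xyz": [0.4215, -0.069, -0.001], "rotation": [0, 0, -0.067], "hand": -0.7}, {"xyz": [0.4215, -0.069, -0.001], "rotation": [0, 0, -0.067], "hand": -0.7}, {"xyz": [0.4215, -0.069, -0.001], "rotation": [0, 0, -0.067], "hand": -0.7}, {"xyz": [0.4215, -0.069, -0.001], "rotation": [0, 0, -0.067], "hand": -0.7}]'

```text
t: 33.25
ee_pos: [542.1, 265.9, 78.1]
orientation: [-0.0, 0.708, 0.706, -0.0]
wrist_force: [0.2, -0.2, -0.7]
grip_width: 0.295
gripper_force: 34.9
```

Run:
```python
from h import *
plan((541.1,267.2,6.8,0))
cv2.imwrite('pics/w10.png',arm.grab_frame('wrist'))
```

```text
t 33.25 pos [542.1 265.9  78.1] closing -0.1 F [ 0.2 -0.2 -0.7] grip 0.295 34.9
[0.0017, -0.0014, 0.0951] [-0.0002, -0.0001, -0.0013] rows 1.1 turn rows 0.0
```

View pics/w10.png

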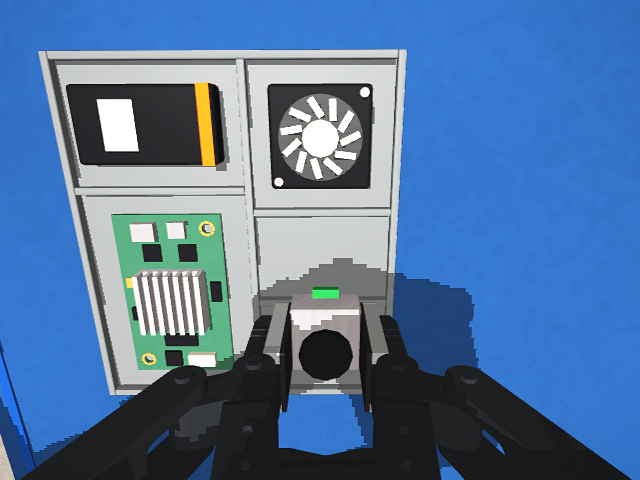

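Request:
apply_moves --steps '[{"xyz": [0.001, -0.001, 0.03], "rotation": [0, 0, 0], "hand": -0.7}, {"xyz": [0.001, -0.001, 0.06], "rotation": [0, 0, 0], "hand": -0.7}, {"xyz": [0.001, -0.001, 0.08], "rotation": [0, 0, 0], "hand": -0.7}, {"xyz": [0.001, -0.001, 0.09], "rotation": [0, 0, 0], "hand": -0.7}, {"xyz": [0.001, -0.001, 0.0945], "rotation": [0, 0, 0], "hand": -0.7}, {"xyz": [0.001, -0.001, 0.0945], "rotation": [0, 0, 0], "hand": -0.7}, {"xyz": [0.001, -0.001, 0.0945], "rotation": [0, 0, 0], "hand": -0.7}]'

```text
t: 34.17
ee_pos: [541.5, 268.0, 7.8]
orientation: [0.0, 0.707, 0.707, 0.0]
wrist_force: [-0.2, 0.6, -0.0]
grip_width: 0.291
gripper_force: 34.9
```

Request:
apply_moves --steps '[{"xyz": [0, 0, 0.001], "rotation": [0, 0, 0], "hand": -0.7}, {"xyz": [0, 0, 0.0015], "rotation": [0, 0, 0], "hand": -0.7}, {"xyz": [0, 0, 0.0015], "rotation": [0, 0, 0], "hand": -0.7}]'

```text
t: 34.55
ee_pos: [541.0, 267.8, 6.1]
orientation: [-0.0, 0.707, 0.707, -0.0]
wrist_force: [-1.0, 0.0, 0.1]
grip_width: 0.298
gripper_force: 34.9
```

Request:
apply_moves --steps '[{"xyz": [0, 0, 0.0006], "rotation": [0, 0, 0], "hand": -0.7}, {"xyz": [0, 0, 0.001], "rotation": [0, 0, 0], "hand": -0.7}, {"xyz": [0, 0, 0.001], "rotation": [0, 0, 0], "hand": -0.7}]'

```text
t: 34.92
ee_pos: [541.0, 267.8, 5.5]
orientation: [-0.0, 0.707, 0.707, -0.0]
wrist_force: [-0.5, 0.4, 1.7]
grip_width: 0.295
gripper_force: 35.2
```

Request:
apply_moves --steps '[{"xyz": [0, 0, 0.0003], "rotation": [0, 0, 0], "hand": -0.7}, {"xyz": [0, 0, 0.0003], "rotation": [0, 0, 0], "hand": -0.1}, {"xyz": [0, 0, 0.0003], "rotation": [0, 0, 0], "hand": -0.1}, {"xyz": [0, 0, 0.0003], "rotation": [0, 0, 0], "hand": -0.1}, {"xyz": [0, 0, -0.02], "rotation": [0, 0, 0], "hand": -0.1}, {"xyz": [0, 0, -0.09], "rotation": [0, 0, 0], "hand": -0.1}, {"xyz": [0, 0, -0.18], "rotation": [0, 0, 0], "hand": -0.1}, {"xyz": [0, 0, -0.18], "rotation": [0, 0, 0], "hand": -0.1}, {"xyz": [0, 0, -0.18], "rotation": [0, 0, 0], "hand": -0.1}, {"xyz": [0, 0, -0.18], "rotation": [0, 0, 0], "hand": -0.1}]'

```text
t: 36.17
ee_pos: [539.9, 267.5, 138.9]
orientation: [-0.001, 0.707, 0.707, -0.001]
wrist_force: [0.2, -0.3, -0.8]
grip_width: 0.448
gripper_force: 0.0
```

Run:
```python
from h import *
plan()
p=arm.camera_params('wrist');im=arm.grab_frame('wrist')
h=cv2.cvtColor(im,cv2.COLOR_BGR2HSV)
K=cv2.inRange(im,(0,0,0),(75,75,75)); K[300:]=0
for c in comps(K,150): print("black",rect(p,c,27),rect(p,c,16),cv2.boundingRect(c))
for c in comps(cv2.inRange(h,(45,80,40),(88,255,255)),20): print("green",rect(p,c,5.4),rect(p,c,10))
t=arm.grab_frame("top"); pt=arm.camera_params("top"); m=cv2.bitwise_not(cloth(t)); m[:60]=0;m[355:]=0;m[:,:210]=0;m[:,540:]=0
for c in comps(m,100): print(rect(pt,c,7),cv2.contourArea(c))
```

```text
t 36.175 pos [539.9 267.5 138.9] closing -0.0 F [ 0.2 -0.3 -0.8] grip 0.448 0.0
black (array([461.6, 225.2]), array([18.3,  5.4]), 0.0) (array([458.1, 219.9]), array([19.1,  5.6]), 0.0) (199, 292, 27, 8)
black (array([541.9, 267.7]), array([17.8, 18.3]), 44.1) (array([542. , 264.2]), array([18.5, 19.1]), 44.1) (314, 224, 28, 28)
black (array([470.7, 275.9]), array([8.9, 9.2]), 90.0) (array([467.7, 272.7]), array([9.3, 9.6]), 90.0) (212, 219, 15, 14)
black (array([452.3, 275.9]), array([8.9, 9.2]), 90.0) (array([448.4, 272.7]), array([9.3, 9.6]), 90.0) (184, 219, 15, 14)
black (array([419.9, 264.5]), array([ 1.9, 83.9]), 0.0) (array([414.6, 260.8]), array([ 2. , 87.6]), 0.0) (134, 179, 21, 121)
black (array([540.6, 334. ]), array([47.7, 47.7]), 90.0) (array([540.5, 333.4]), array([49.8, 49.7]), 90.0) (286, 92, 80, 82)
black (array([492.1, 340.2]), array([35.4,  3.8]), 90.0) (array([489.9, 339.9]), array([36.9,  4. ]), 90.0) (241, 92, 10, 62)
black (array([454.5, 339.9]), array([36. , 57.9]), 90.0) (array([450.7, 339.6]), array([37.6, 60.4]), 90.0) (132, 92, 102, 63)
black (array([460.6, 339.6]), array([57.5, 83.5]), 89.9) (array([457.1, 339.2]), array([60. , 87.2]), 89.9) (117, 73, 144, 100)
green (array([552.4,  80.9]), array([9.5, 5.4]), 0.1) (array([552.2,  85.3]), array([9.4, 5.3]), 0.1)
green (array([541.5, 282.1]), array([3.6, 9.8]), 90.0) (array([541.5, 283.2]), array([3.5, 9.7]), 90.0)
green (array([455.4, 242.3]), array([100.3,  60.2]), 90.0) (array([456.8, 244. ]), array([98.6, 59.2]), 90.0)
(array([442.7,  56.5]), array([41.6, 72.4]), 74.5) 1044.0
(array([ 504.9, -264.7]), array([ 92.3, 152.9]), 14.1) 5069.5
(array([553.2,  66.8]), array([29.7, 29.5]), 1.3) 274.5
(array([ 632.6, -161.3]), array([51.7, 52.7]), 56.1) 932.5
(array([664.,  58.]), array([53.3, 52.8]), 64.5) 978.0
(array([ 763.9, -105.2]), array([46.1, 60.8]), 75.2) 773.0
```

Everything is in place, the stick stands cap up, and the scrap and bottle are unmoved.

```bash
python3 -c "
from rig import arm
print(arm.finish_job())"
```

```text
the job is handed in; nothing more can be done
None
```

The job is handed in: the board, battery, fan and capped thumbstick were set down in that order in their own tray bays, with the thumbstick cap up. The final camera check measured all four in place and the scrap and bottle unmoved, at about 36 s of the 106 s allowed; the hand-in returned no verdict.

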